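Restock the coffee corner: spring tin dispenser and pod hopper

ROBOT

A 7-joint arm with a two-finger parallel gripper is mounted at the origin on the work surface. World frame = base frame: x ahead of the robot, y to its left, z up, the work surface at z = 0. Lengths are in m, angles in degrees, forces in N, time in s.
With the tool pointing down it reaches from about 0.425 to 0.875 m from the base axis. Payload 4.7 kg.
Tool frame: the origin (TCP) lies midway between the tips of the shut fingers; the grasp point (between the pads) lies 19 mm behind it; z points along the fingers, y is the line along which they close (so a half turn about z gives the same grasp; the last joint's range is limited). The gripper opens to 87 mm and grips with 3 to 60 N. Pads are 19 mm wide; open, the fingers measure 117 mm over their backs; the gripper's body (75 mm by 190 mm) begins 51 mm behind the grasp point.
Start: joints at [-74.994, 18.392, -4.016, 83.108, 1.295, 78.541, -3.26], TCP at [0.159, 0.63, 0.223] pointing down, gripper open.
Joint ranges: [-163.93, 163.93], [-17.29, 119.83], [-79.2, 71.16], [3.27, 140.29], [-89.18, 269.18], [5.43, 117.66], [-154.24, 154.24]. Speed limits (degrees/s): [147.25, 147.25, 180, 180, 180, 180, 180].

INTERFACE

Orientations are given as [roll, pitch, yaw] about the fixed x, y, z axes, in that order (R = Rz(yaw) Ry(pitch) Rx(roll)).
In Python, from cell import env gives the robot as it stands. The module is installed in compiled form; this text tells all that it offers.
- The arm moves only by the tool send_rows, never from a script. Its argument "series" is a list of rows, each an object with "travel": the shift along the tool's x, y, z in cm, a list of three; "dr": the turn, a rotation vector about the tool's x, y, z in degrees, a list of three; "claw": the finger opening in cm, from 0 to 8.7. In form: [{"travel": [tx, ty, tz], "dr": [wx, wy, wz], "claw": claw}, ...]. A call has 1 to 12 rows; each row is the pose to reach, as a shift and turn from the pose commanded when the call began, along the tool's axes at that moment; what a row does not reach only later rows make up. A row lasts 1/12 s, in which the tool goes at most 41.7 mm and 7.16 degrees, less where a joint would pass 70% of its speed; a pose out of reach is approached as far as the arm can. A call with a gripper value outside its range is refused whole. The fingers move at their own pace and stop on an object; "grip_force" is the grip in N (left out, the last holds). Time passes only in rows, so rows that repeat a pose let the fingers close. It gives the time, the measured TCP pose, the force and the opening at its end, in the units of the state.
- env.get_obs(): the state, without advancing time (a new reading comes with each control period).
- env.read_camera(name): name is "scene" or "top" or "wrist"; returns the picture (480x640x3 uint8, blue, green, red); there is no depth.
- env.calibration(name): a dict with "fx", "fy", "cx", "cy" (pixels), "cam_to_world" (4x4, takes a point from camera to world coordinates). Camera axes: x right, y down, z forward; pixel columns grow to the right and rows downward; lengths in m; the calibration is good to about 2 mm. The wrist camera is an equidistant fisheye: a pixel r from the principal point sees the ray r / f radians off the axis. A picture is of the moment at which its call begins: read the wrist's pose just before it. calibration takes no time and is no camera call; for the wrist camera it gives the pose at the moment of the call.
- env.sign_off(): hands the job in, once; it reports no verdict.
The state is a dict: "time_s": time; "qpos": joint angles; "joint_velocities": joint speeds; "effort": joint torques, N m; "tool_pos": TCP position; "tool_rot": TCP orientation; "force": force on the tool from outside, world axes, zero at the start; "wrist_torque": the same for the moment, N m; "grip_width": finger opening in m.
Only numpy, scipy, OpenCV 4.12 (cv2) and the standard library are available. Lean on these libraries where they do the work, as an engineer would, in place of code of your own. Each camera call takes 0.05 s, during which the arm holds its last target. There are 200 camera calls.

TASK

Restock the coffee corner. Load every tea tin from the tray flat into the spring-loaded dispenser, pushing each one down until the red catches snap over it, so that all of them end up held below the catches; and tip all the coffee pods out of the white tote into the wooden hopper, then stand the empty tote upright back on the middle of its blue mat. Either half may come first; do not knock the other things on the counter over or out of their places.

Things in the scene. Friction and masses are not known exactly. Their poses are not given: they have to be found in the camera images.
- dispenser: Fixed tin dispenser: black base 160 x 100 x 10 mm; four steel posts, inner faces 33.5 mm from the centre axis, 40 degrees either side of +x and -x, tops 190 mm up and flared; 50 mm wide green panels at x = +-55 mm, 183 mm high. Its y sides are open, with a 40 mm gap between posts: fingers on the +y and -y sides of a tin pass freely. Origin: centre of the underside, z up
- dispenser_catch (a point): On the dispenser's axis, 165 mm up, at the flat undersides of 2 red spring catches that stick in from +x and -x to 26 mm from the axis. A tin set between the posts rests on their sloping tops, its underside 2 to 12 mm above this point. Pushed down (up to 6 N more than the platform's spring) until its top is 2 to 5 mm below this point, it is held: the catches snap over it
- platform (a joint): Spring-loaded platform (aluminium disc, radius 27 mm) in the dispenser: metres that it is pushed down, 0 (its top level with point dispenser_catch, as at the start, empty) to 0.140. Pushes up with 3 N + 60 N per metre, so it does not sink under one tin's own weight. Each tin pushed in takes it 0.030 further down
- tin0: Flat round green tea tin, 62 mm diameter, 30 mm high, 0.12 kg, lying flat on the tray. May be absent. Origin: centre of its underside; z is its axis
- tin1: Flat round copper tea tin, 62 mm diameter, 30 mm high, 0.12 kg, lying flat on the tray. May be absent. Origin: centre of its underside; z is its axis
- tin2: Flat round blue tea tin, 62 mm diameter, 30 mm high, 0.12 kg, lying flat on the tray. May be absent. Origin: centre of its underside; z is its axis
- tin3: Flat round yellow tea tin, 62 mm diameter, 30 mm high, 0.12 kg, lying flat on the tray. May be absent. Origin: centre of its underside; z is its axis
- tray: Fixed dark wooden tray 230 x 230 mm; floor 6 mm thick, rim 12 mm high. Origin: centre of the underside
- tote: White tote, 0.25 to 0.4 kg: floor 5 mm thick from x = -55 to +80 mm, back and side walls 60 mm high, 110 mm wide, open front: a ramp (spout, -x side) rising outward at 20 degrees to its lip. Grey bar handle across it above the origin. Smooth: tipped 50 degrees or more, spout down, it empties. Origin: centre of its underside; x to its back, z up
- tote_bar (a point): Middle of the tote's handle bar, 118 mm above the tote's underside, over its origin. The bar is 14 x 14 mm in section, 110 mm long between its uprights along the tote's y, with 50 mm or more free below it
- tote_lip (a point): Middle of the spout's lip, at x = -109 mm, z = 25 mm in the tote's frame; pods leave over it
- mat: Fixed blue mat 220 x 150 mm, 4 mm thick, on which the tote stands (spout to the mat's -x side). Origin: centre of the underside
- hopper: Fixed wooden pod hopper, open on top: 210 x 210 mm, walls 6 mm, 110 mm high, a steel floor inside sloping down to its -x side. Origin: centre of the underside
- pod0: Coffee pod, a cone stub 35 mm in diameter at its origin's end and 28 mm high, 12 g; starts standing in the tote. May be absent. Origin: centre of its wide end
- pod1: Coffee pod, a cone stub 35 mm in diameter at its origin's end and 28 mm high, 12 g; starts standing in the tote. May be absent. Origin: centre of its wide end
- pod2: Coffee pod, a cone stub 35 mm in diameter at its origin's end and 28 mm high, 12 g; starts standing in the tote. May be absent. Origin: centre of its wide end
- pod3: Coffee pod, a cone stub 35 mm in diameter at its origin's end and 28 mm high, 12 g; starts standing in the tote. May be absent. Origin: centre of its wide end
- pod4: Coffee pod, a cone stub 35 mm in diameter at its origin's end and 28 mm high, 12 g; starts standing in the tote. May be absent. Origin: centre of its wide end
- mug: White mug, 76 mm diameter, 85 mm high, handle at its +y; not part of the job. Origin: centre of the underside
- jar: Amber jar with blue cap, 60 mm diameter, 85 mm high; not part of the job. Origin: centre of the underside
- can_a: Red food can, 72 mm diameter, 95 mm high; not part of the job. Origin: centre of the underside
- can_b: Green food can, 72 mm diameter, 95 mm high; not part of the job. Origin: centre of the underside
- syrup: Amber bottle, 60 mm diameter, 170 mm high; not part of the job. Origin: centre of the underside
- sugar: Glass jar with white cap, 70 mm diameter, 80 mm high; not part of the job. Origin: centre of the underside
Things that resemble listed ones, but are neither listed nor needed, are in the scene too. There is more than one size of the tin3; the job needs the larger.

How it is judged:
By the outcome, as a careful person would: the job done as asked, in the order asked, and still so for the second after the job is handed in, with the robot touching nothing.
Of tin0, tin1, tin2, tin3 only 3 to 4 are there at a start; the rules pass over those that are not, and their reading is None.
Of pod0, pod1, pod2, pod3, pod4 only 3 to 5 are there at a start; the rules pass over those that are not, and their reading is None.
At some moment in a run one of tin0, tin1, tin2, tin3, tote may be knocked a few centimetres aside while the robot is not near it.
It also fails if it takes over 210 s, if anything falls off the work surface, if the arm or the gripper's body presses on something with over 40 N, if the wrist force passes 120 N, or if a joint passes its speed limit or range.

## Working session

There is one attempt and no reset: what is moved stays moved. The work goes in short steps, Python scripts to look and compute and a tool call to move; the robot and the scene stay as the last step left them, time stands still between calls to the robot, and variables do not carry over. Pictures are saved under pics/ and viewed, on a budget of 14 in all, crops included, one or two more only if the job needs it, and the job is handed in when it is done.

Besides the shell and the picture viewer there is one more tool, called as name(argument=value, ...), one argument or row to a line, values as JSON. send_rows: Moves the arm, as the interface text tells. Its arguments: {"type":"object","properties":{"series":{"type":"array"},"grip_force":{"type":"number"}},"required":["series"]}

```bash
mkdir -p pics; python3 - <<'E'
from cell import env
import cv2
o=env.get_obs(); print({k:(o[k]) for k in ('time_s','tool_pos','tool_rot','force','grip_width','qpos')})
for n in ('scene','top'):
    cv2.imwrite(f'pics/{n}0.png',env.read_camera(n)); c=env.calibration(n); print(n,c)
print(env.calibration('wrist'))
E
```

```text
{'time_s': 0.0, 'tool_pos': array([0.15931273, 0.62958457, 0.22143962]), 'tool_rot': array([-1.79887767e+02,  5.26196167e-03,  1.65806317e+02]), 'force': array([-0.25043775,  0.08138748, -0.3931407 ]), 'grip_width': 0.08726813775004591, 'qpos': array([-74.99489866,  18.43973   ,  -4.01701867,  83.17655837,
         1.29486642,  78.54119096,  -3.25975737])}
scene {'fx': 541.1926665567086, 'fy': 541.1926665567086, 'cx': 323.5505296306359, 'cy': 231.28893672036745, 'cam_to_world': array([[-0.56109407,  0.58812769, -0.58247683,  1.17771836],
       [ 0.82756303,  0.41361021, -0.37956032,  0.39538087],
       [ 0.01768843, -0.69500534, -0.71878697,  0.91531206],
       [ 0.        ,  0.        ,  0.        ,  1.        ]])}
top {'fx': 497.3869217478038, 'fy': 497.3869217478038, 'cx': 329.93213854104766, 'cy': 237.98261337694353, 'cam_to_world': array([[-0.01913967, -0.98445098,  0.1746137 ,  0.33285113],
       [-0.99973173,  0.01656546, -0.01618803,  0.00626422],
       [ 0.01304377, -0.17487669, -0.98450394,  1.26649888],
       [ 0.        ,  0.        ,  0.        ,  1.        ]])}
{'fx': 371.64829954431775, 'fy': 371.64829954431775, 'cx': 321.75953912842857, 'cy': 235.23128909066583, 'cam_to_world': array([[ 0.24582764,  0.92541571,  0.28839997,  0.07992814],
       [ 0.96931242, -0.23423854, -0.07460391,  0.65093198],
       [-0.00148524,  0.29788937, -0.95459924,  0.38516201],
       [ 0.        ,  0.        ,  0.        ,  1.        ]])}
```

View pics/scene0.png

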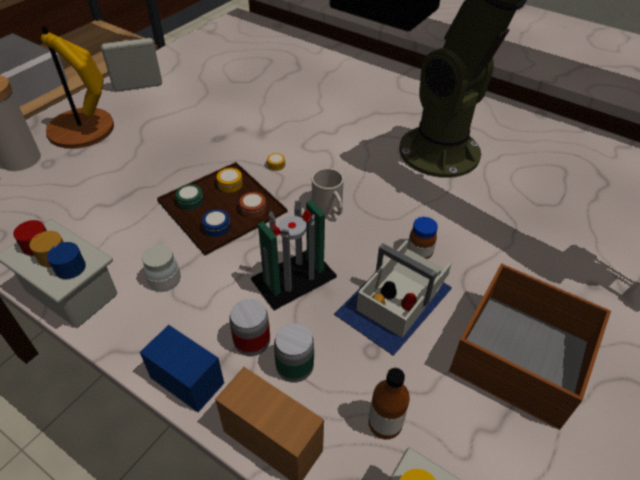

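View pics/top0.png

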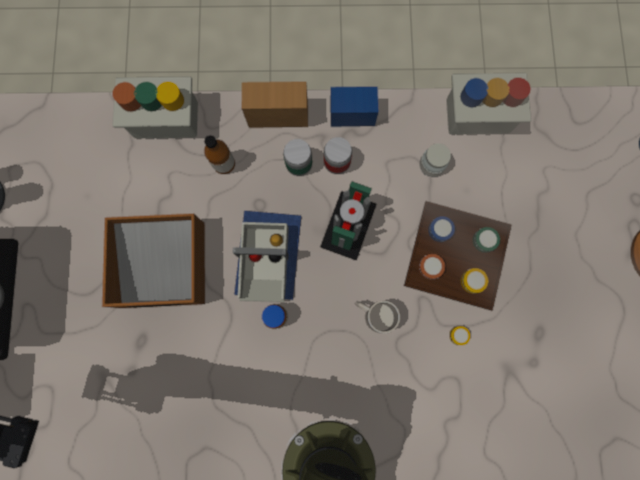

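Scene view: four tins sit on the tray (blue 215,222; green 189,196; copper 253,205; yellow 229,180), with a small decoy yellow at (275,161). The dispenser is at (293,250), the tote at (395,295) and the hopper at (530,335). Top view: tray tins at (443,229), (488,239), (432,266) and (475,280), dispenser around (350,215), tote around (262,262), hopper at (153,260). Next I'll measure, with one zoomed crop.

```bash
cat > h.py <<'E'
import cv2, numpy as np
from cell import env
from scipy.spatial.transform import Rotation as Rn
def ray(n,uv,c=None):
    c=c or env.calibration(n); T=c['cam_to_world']; p=((uv[0]-c['cx'])/c['fx'],(uv[1]-c['cy'])/c['fy'])
    if n=='wrist':
        r=np.hypot(*p); s=np.sin(r)/max(r,1e-9); d=np.array([p[0]*s,p[1]*s,np.cos(r)])
    else: d=np.array([*p,1.])
    return T[:3,3],T[:3,:3]@d
def plane(n,uv,z,c=None):
    o,d=ray(n,uv,c); return (o+d*(z-o[2])/d[2])[:3]
def tri(n1,a,n2,b):
    o,d=ray(n1,a);p,e=ray(n2,b); s=np.linalg.lstsq(np.c_[d,-e],p-o,rcond=None)[0]
    A=o+s[0]*d;B=p+s[1]*e; return (A+B)/2,np.linalg.norm(A-B)
def hsv(im,lo,hi): return cv2.inRange(cv2.cvtColor(im,cv2.COLOR_BGR2HSV),np.array(lo),np.array(hi))
def blobs(m,amin=15):
    n,l,s,c=cv2.connectedComponentsWithStats(m); return [(c[i].round(1).tolist(),s[i].tolist()) for i in range(1,n) if s[i][4]>=amin]
def go(xyz,rpy):
    "shift (cm) and rotvec (deg) in the tool frame from the measured pose"
    o=env.get_obs(); R=Rn.from_euler('xyz',o['tool_rot'],degrees=True)
    print('travel',(R.inv().apply(np.array(xyz)-o['tool_pos'])*100).round(2).tolist(),'dr',(R.inv()*Rn.from_euler('xyz',rpy,degrees=True)).as_rotvec(degrees=True).round(1).tolist())
E
python3 - <<'E'
from h import *
t=cv2.imread('pics/top0.png'); s=cv2.imread('pics/scene0.png')
a=cv2.resize(t[150:340,225:525],(800,507),interpolation=3); cv2.imwrite('pics/c1.png',a)
a=cv2.resize(s[190:370,230:470],(800,600),interpolation=3); cv2.imwrite('pics/c2.png',a)
for n,im in (('top',t),('scene',s)):
  for nm,lo,hi in (('blue',(100,120,40),(125,255,255)),('green',(60,80,30),(95,255,255)),('yellow',(18,150,90),(32,255,255)),('copper',(4,110,90),(16,255,255)),('red',(0,170,80),(4,255,255))):
    print(n,nm,blobs(hsv(im,lo,hi)))
E
```

```text
top blue [([475.6, 89.0], [465, 79, 21, 21, 349]), ([353.8, 105.4], [331, 87, 47, 38, 1702]), ([282.1, 238.0], [245, 212, 55, 86, 891]), ([273.1, 315.7], [262, 305, 23, 22, 389])]
top green [([147.1, 95.9], [135, 83, 26, 27, 476]), ([299.1, 169.9], [287, 164, 24, 10, 89]), ([359.1, 189.7], [350, 182, 21, 20, 174]), ([342.4, 236.7], [332, 226, 23, 24, 324]), ([496.8, 242.6], [493, 236, 6, 13, 16])]
top yellow [([495.0, 89.5], [488, 80, 17, 19, 210]), ([167.2, 93.6], [156, 82, 24, 29, 442]), ([274.7, 239.4], [271, 235, 9, 11, 74]), ([473.8, 280.9], [462, 268, 27, 25, 251]), ([459.1, 334.9], [450, 326, 20, 19, 128])]
top copper [([123.7, 92.8], [113, 82, 22, 22, 384]), ([273.8, 95.1], [242, 82, 65, 27, 1700]), ([509.7, 91.2], [504, 83, 15, 17, 44]), ([205.6, 152.0], [205, 147, 3, 10, 17]), ([147.6, 262.9], [103, 214, 91, 93, 830]), ([637.0, 251.6], [634, 233, 6, 38, 163]), ([431.5, 266.2], [420, 254, 25, 25, 225])]
top red [([357.0, 195.7], [353, 192, 9, 9, 57]), ([351.8, 210.6], [350, 208, 5, 6, 21]), ([346.0, 225.5], [342, 222, 9, 8, 48]), ([253.1, 256.7], [250, 255, 8, 6, 31])]
scene
[... 650 characters left out ...]
4, 294, 11, 9, 52]), ([416.8, 474.9], [400, 469, 35, 11, 285])]
scene copper [([114.0, 28.5], [92, 21, 50, 17, 252]), ([100.2, 62.1], [92, 52, 15, 22, 177]), ([72.8, 78.5], [65, 66, 19, 25, 269]), ([3.0, 82.8], [0, 75, 9, 17, 102]), ([42.2, 100.3], [20, 86, 45, 29, 436]), ([80.1, 130.3], [46, 108, 67, 36, 901]), ([66.9, 111.9], [62, 110, 10, 4, 19]), ([252.4, 201.2], [240, 192, 25, 18, 154]), ([36.8, 235.1], [30, 230, 17, 13, 47]), ([536.1, 333.4], [461, 264, 150, 136, 1153]), ([270.1, 410.9], [216, 368, 108, 89, 4369])]
scene red [([307.7, 214.9], [304, 210, 7, 11, 30]), ([27.9, 229.9], [14, 221, 30, 20, 416]), ([291.6, 224.8], [289, 223, 6, 5, 25]), ([276.4, 229.4], [273, 225, 8, 10, 29])]
```

View pics/c1.png

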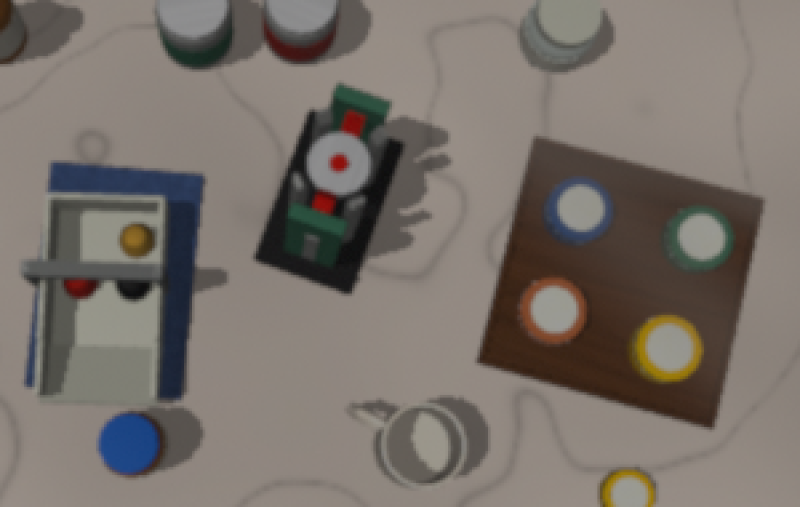

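View pics/c2.png

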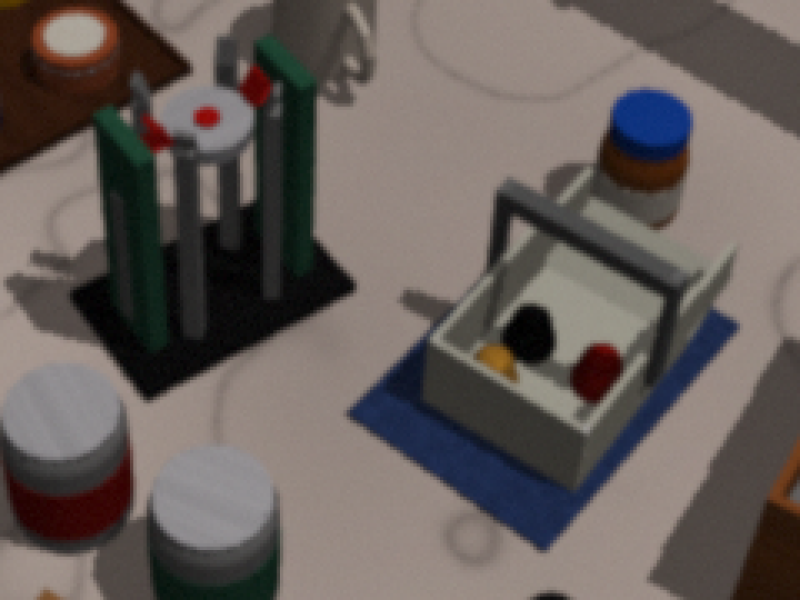

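Crop 1: three pods (orange, red, black) are in the tote, its spout faces the robot and the bar spans (25–165,270). All four tins are on the tray, and the dispenser is tilted with its red dot at (339,162). Crop 2 shows the same tote, upright on its mat, with the jar just beyond the spout.

```bash
cat > m.py <<'E'
from h import *
SEED={'green':(488,239),'copper':(432,266),'blue':(443,229),'yellow':(475,280)}
def tray_hull(t,bx=(405,195,120,120)):
    return None
def lids(t,box,area=(80,700)):
    "white lids on the dark tray in a top picture"
    x,y,w,h=box; m=np.zeros(t.shape[:2],np.uint8); g=cv2.cvtColor(t,cv2.COLOR_BGR2HSV)
    m[y:y+h,x:x+w]=cv2.inRange(g[y:y+h,x:x+w],(0,0,120),(180,70,255)); return [b for b in blobs(m,60) if area[0]<b[1][4]<area[1]]
E
python3 - <<'E'
from m import *
t=cv2.imread('pics/top0.png'); s=cv2.imread('pics/scene0.png')
print('disp',tri('top',(351.8,210.6),'scene',(291.6,224.8)),plane('top',(351.8,210.6),.165),plane('scene',(291.6,224.8),.165))
for z in (.165,.17):
  a=plane('top',(357,195.7),z);b=plane('top',(346,225.5),z); print('disp yaw',np.degrees(np.arctan2(*(a-b)[1::-1])),(a+b)/2, np.linalg.norm(a-b))
for b in lids(t,(405,200,110,112)): print('top lid',b,plane('top',b[0],.036))
for b in lids(s,(160,165,130,85)): print('scene lid',b,plane('scene',b[0],.036))
# tray
m=hsv(t,(0,30,15),(25,255,85)); m[:195]=0;m[315:]=0;m[:,:400]=0;m[:,515:]=0
q=cv2.minAreaRect(np.vstack([c for c in cv2.findContours(m,0,2)[0] if len(c)>30])); P=np.array([plane('top',p,.012) for p in cv2.boxPoints(q)]); print('tray',P.mean(0),P.round(3).tolist())
# hopper rim
m=hsv(t,(4,90,60),(20,255,255)); m[:205]=0;m[315:]=0;m[:,:95]=0;m[:,212:]=0
q=cv2.minAreaRect(np.vstack([c for c in cv2.findContours(m,0,2)[0] if len(c)>30])); print(q);P=np.array([plane('top',p,.110) for p in cv2.boxPoints(q)]); print('hopper',P.mean(0),P.round(3).tolist())
# mat by hand corners from crop1
cr=lambda u,v:(u/800*300+225,v/507*190+150)
for p in ((52,162),(203,175),(182,400),(26,387)): print('mat',plane('top',cr(*p),.004))
for p in ((350,413),(545,548),(738,325)): print('mat s',plane('scene',(p[0]*.3+230,p[1]*.3+190),.004))
print('bar top',[plane('top',cr(*p),.128) for p in ((24,270),(163,273))],'wall back',[plane('top',cr(*p),.069) for p in ((49,196),(165,199))],'spout end',[plane('top',cr(*p),.03) for p in ((42,398),(156,402))])
print('bar tri', [tri('top',cr(*p),'scene',(q[0]*.3+230,q[1]*.3+190)) for p,q in (((24,268),(690,280)),((163,270),(508,185)))])
E
```

```text
disp (array([ 0.59054534, -0.06245374,  0.16429405]), np.float64(0.000797614114421655)) [ 0.59058179 -0.06276008  0.165     ] [ 0.59096213 -0.06163747  0.165     ]
disp yaw -21.265000159537834 [ 0.59078352 -0.06215206  0.165     ] 0.07409770110054027
disp yaw -21.265000159537816 [ 0.58961269 -0.0618415   0.17      ] 0.07376135168490183
top lid ([442.3, 227.6], [434, 219, 18, 18, 232]) [ 0.57298423 -0.29873435  0.036     ]
top lid ([487.6, 238.3], [479, 230, 18, 18, 234]) [ 0.54358795 -0.41175568  0.036     ]
top lid ([432.4, 265.6], [424, 257, 18, 18, 251]) [ 0.47682008 -0.26827958  0.036     ]
top lid ([475.7, 279.8], [468, 272, 17, 17, 227]) [ 0.43945852 -0.37422004  0.036     ]
scene lid ([228.6, 175.2], [221, 170, 16, 11, 138]) [ 0.44030691 -0.37265351  0.036     ]
scene lid ([188.0, 191.9], [179, 186, 19, 13, 176]) [ 0.54402487 -0.41112503  0.036     ]
scene lid ([251.8, 200.0], [243, 194, 18, 13, 174]) [ 0.47771663 -0.26730215  0.036     ]
scene lid ([215.0, 217.9], [206, 212, 19, 13, 199]) [ 0.57356485 -0.29768136  0.036     ]
scene lid ([244.5, 242.4], [218, 230, 42, 20, 451]
[... 460 characters left out ...]
0396 0.05918226 0.004     ]
mat [0.39987548 0.08097373 0.004     ]
mat [0.41479779 0.22819184 0.004     ]
mat s [0.62002176 0.06499258 0.004     ]
mat s [0.6346302  0.20937925 0.004     ]
mat s [0.42028485 0.23195059 0.004     ]
bar top [array([0.50756201, 0.2095559 , 0.128     ]), array([0.50287114, 0.08939727, 0.128     ])] wall back [array([0.58500307, 0.19815522, 0.069     ]), array([0.58043473, 0.0916085 , 0.069     ])] spout end [array([0.40271913, 0.20872283, 0.03      ]), array([0.39710152, 0.10347351, 0.03      ])]
bar tri [(array([0.50841547, 0.21381582, 0.12486185]), np.float64(0.007804328704587076)), (array([0.50443434, 0.09276287, 0.12555289]), np.float64(0.007007285063203566))]
```

```bash
python3 - <<'E'
from h import *
go((.506,.150,.20),(180,0,87.7))
E
```

```text
travel [-45.37, -38.0, 2.23] dr [-0.1, 0.1, 78.1]
```

send_rows(
  series=[
    {"travel":[-11,-9.5,0],"dr":[0,0,20],"claw":6},
    {"travel":[-22,-19,0.5],"dr":[0,0,40],"claw":6},
    {"travel":[-45.4,-38,2.2],"dr":[0,0,78],"claw":6},
    {"travel":[-45.4,-38,2.2],"dr":[0,0,78],"claw":6},
    {"travel":[-45.4,-38,2.2],"dr":[0,0,78],"claw":6},
    {"travel":[-45.4,-38,2.2],"dr":[0,0,78],"claw":6},
    {"travel":[-45.4,-38,2.2],"dr":[0,0,78],"claw":6},
    {"travel":[-45.4,-38,2.2],"dr":[0,0,78],"claw":6},
    {"travel":[-45.4,-38,2.2],"dr":[0,0,78],"claw":6},
    {"travel":[-45.4,-38,2.2],"dr":[0,0,78],"claw":6},
    {"travel":[-45.4,-38,2.2],"dr":[0,0,78],"claw":6},
    {"travel":[-45.4,-38,2.2],"dr":[0,0,78],"claw":6},
  ],
  grip_force=50,
)

```text
time_s: 1.1
tool_pos: [0.4526, 0.2232, 0.2042]
tool_rot: [-180.0, -0.0, 87.5]
force: [0.6, 0.4, -0.5]
grip_width: 0.0601
```

```bash
python3 - <<'E'
from h import *
o=env.get_obs();print(o['tool_pos'],o['tool_rot'],o['time_s'])
go((.506,.150,.20),(180,0,87.7)); go((.506,.150,.103),(180,0,87.7))
E
```

```text
[0.45263215 0.22320367 0.20423197] [-1.79994599e+02 -1.96223474e-02  8.75345972e+01] 1.1
travel [-7.08, 5.65, 0.42] dr [-0.0, -0.0, -0.2]
travel [-7.09, 5.65, 10.12] dr [-0.0, -0.0, -0.2]
```

send_rows(
  series=[
    {"travel":[-3.5,2.8,0],"dr":[0,0,0],"claw":6},
    {"travel":[-7,5.6,0],"dr":[0,0,0],"claw":6},
    {"travel":[-7,5.6,0],"dr":[0,0,0],"claw":6},
    {"travel":[-7,5.6,0],"dr":[0,0,0],"claw":6},
    {"travel":[-7,5.6,0],"dr":[0,0,0],"claw":6},
  ],
)

```text
time_s: 1.52
tool_pos: [0.5049, 0.1533, 0.204]
tool_rot: [-179.9, -0.0, 87.8]
force: [-0.3, 0.7, -0.1]
grip_width: 0.0597
```

```bash
python3 - <<'E'
from h import *
o=env.get_obs();print(o['tool_pos'],o['tool_rot'],o['time_s'])
go((.506,.150,.103),(180,0,87.7))
c=env.calibration('wrist'); im=env.read_camera('wrist'); cv2.imwrite('pics/w1.png',im)
t=env.read_camera('top'); cv2.imwrite('pics/top1.png',t)
E
```

```text
[0.50488249 0.15331028 0.203996  ] [-1.79936805e+02 -1.71487974e-02  8.77511706e+01] 1.5167
travel [-0.33, 0.14, 10.1] dr [-0.1, -0.0, 0.1]
```

View pics/w1.png

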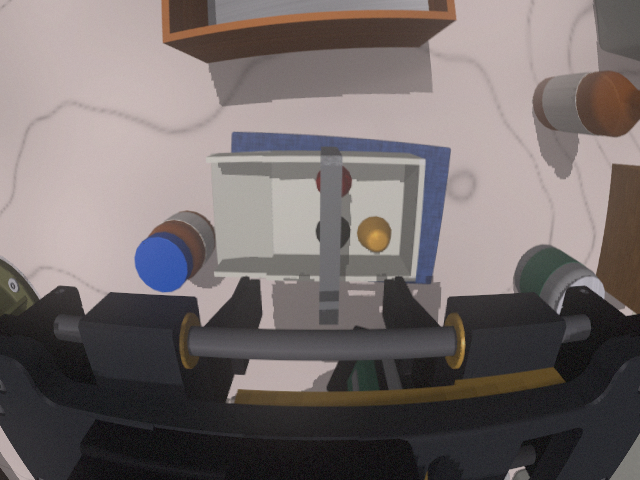

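The wrist view shows the bar from (331,150) to (329,320), lying between the fingers. The tote is still in place, with its three pods visible. Next I'll descend and grip.

```bash
python3 - <<'E'
from h import *
for p in ((331,152),(330,240),(329,310)): print(plane('wrist',p,.129))
E
```

```text
[0.51253789 0.21917712 0.129     ]
[0.51007286 0.16013914 0.129     ]
[0.50784618 0.10649969 0.129     ]
```

send_rows(
  series=[
    {"travel":[-0.3,0.1,2.5],"dr":[0,0,0],"claw":6},
    {"travel":[-0.3,0.1,5],"dr":[0,0,0],"claw":6},
    {"travel":[-0.3,0.1,7.5],"dr":[0,0,0],"claw":6},
    {"travel":[-0.3,0.1,9.5],"dr":[0,0,0],"claw":6},
    {"travel":[-0.3,0.1,10],"dr":[0,0,0],"claw":6},
    {"travel":[-0.3,0.1,10],"dr":[0,0,0],"claw":3},
    {"travel":[-0.3,0.1,10],"dr":[0,0,0],"claw":1},
    {"travel":[-0.3,0.1,10],"dr":[0,0,0],"claw":1},
    {"travel":[-0.3,0.1,10],"dr":[0,0,0],"claw":1},
    {"travel":[-0.3,0.1,10],"dr":[0,0,0],"claw":0.5},
    {"travel":[-0.3,0.1,10],"dr":[0,0,0],"claw":0.5},
    {"travel":[-0.3,0.1,10],"dr":[0,0,0],"claw":0.5},
  ],
)

```text
time_s: 2.62
tool_pos: [0.5065, 0.1502, 0.1049]
tool_rot: [179.9, -0.0, 87.8]
force: [1.3, -0.0, 0.6]
grip_width: 0.0209
```

send_rows(
  series=[
    {"travel":[0,0,0],"dr":[0,0,0],"claw":0.5},
    {"travel":[0,0,0],"dr":[0,0,0],"claw":0.5},
    {"travel":[0,0,0],"dr":[0,0,0],"claw":0.5},
    {"travel":[0,0,-0.5],"dr":[0,0,0],"claw":0.5},
    {"travel":[0,0,-1.5],"dr":[0,0,0],"claw":0.5},
    {"travel":[0,0,-3],"dr":[0,0,0],"claw":0.5},
    {"travel":[0,0,-5],"dr":[0,0,0],"claw":0.5},
    {"travel":[0,0,-7.5],"dr":[0,0,0],"claw":0.5},
    {"travel":[0,0,-10],"dr":[0,0,0],"claw":0.5},
    {"travel":[0,0,-12],"dr":[0,0,0],"claw":0.5},
    {"travel":[0,0,-13.5],"dr":[0,0,0],"claw":0.5},
    {"travel":[0,0,-14],"dr":[0,0,0],"claw":0.5},
  ],
  grip_force=55,
)

```text
time_s: 3.62
tool_pos: [0.507, 0.1502, 0.2473]
tool_rot: [179.8, -0.1, 87.8]
force: [0.6, 0.8, -2.0]
grip_width: 0.0134
```

```bash
python3 - <<'E'
from h import *
o=env.get_obs();print(o['tool_pos'],o['tool_rot'],o['qpos'])
go((.487,.403,.25),(180,0,128))
E
```

```text
[0.50698194 0.15022835 0.24729511] [ 1.79828664e+02 -1.12872744e-01  8.77946965e+01] [-44.85877845   2.35445125  26.42913845  99.25892875  -1.11553683
  78.43441954 -20.43445257]
travel [25.18, -2.97, -0.23] dr [0.2, -0.0, -40.2]
```

send_rows(
  series=[
    {"travel":[0.7,0,0],"dr":[0,0,-1],"claw":0.5},
    {"travel":[2,-0.2,0],"dr":[0,0,-3],"claw":0.5},
    {"travel":[4,-0.4,0],"dr":[0,0,-6],"claw":0.5},
    {"travel":[6.5,-0.8,0],"dr":[0,0,-10],"claw":0.5},
    {"travel":[9,-1.1,0],"dr":[0,0,-14],"claw":0.5},
    {"travel":[12,-1.4,0],"dr":[0,0,-19],"claw":0.5},
    {"travel":[15,-1.8,0],"dr":[0,0,-24],"claw":0.5},
    {"travel":[18,-2.1,0],"dr":[0,0,-29],"claw":0.5},
    {"travel":[21,-2.5,0],"dr":[0,0,-34],"claw":0.5},
    {"travel":[23.5,-2.8,0],"dr":[0,0,-38],"claw":0.5},
    {"travel":[24.8,-3,0],"dr":[0,0,-40],"claw":0.5},
    {"travel":[25.2,-3,0],"dr":[0,0,-40],"claw":0.5},
  ],
)

```text
time_s: 4.62
tool_pos: [0.4824, 0.4078, 0.242]
tool_rot: [-179.8, -0.1, 128.3]
force: [-0.2, -0.6, -3.5]
grip_width: 0.0137
```

```bash
python3 - <<'E'
from h import *
cv2.imwrite('pics/s2.png',env.read_camera('scene'))
o=env.get_obs();print(o['tool_pos'],o['tool_rot'],o['qpos'])
R0=Rn.from_euler('xyz',o['tool_rot'],degrees=True)
# tilt about tool x keeping the bar (19 mm behind tcp) fixed
bar=o['tool_pos']+R0.apply([0,0,-.019])
for s in (1,-1):
  for a in (30,60,65):
    R=R0*Rn.from_rotvec([s*a,0,0],degrees=True); print(s,a,'tool z',R.apply([0,0,1]).round(2),'travel',((R0.inv().apply(bar+R.apply([0,0,.019])-o['tool_pos']))*100).round(2))
E
```

```text
[0.48380975 0.40588763 0.24248429] [-1.79844368e+02 -2.42165246e-02  1.28056964e+02] [-54.57017032  15.81044157  15.10998596  84.74538201  -4.16369874
  80.14546059  -1.22519177]
1 30 tool z [-0.4  -0.31 -0.86] travel [ 0.   -0.95 -0.25]
1 60 tool z [-0.68 -0.53 -0.5 ] travel [ 0.   -1.65 -0.95]
1 65 tool z [-0.71 -0.56 -0.42] travel [ 0.   -1.72 -1.1 ]
-1 30 tool z [ 0.39  0.31 -0.87] travel [-0.    0.95 -0.25]
-1 60 tool z [ 0.68  0.53 -0.5 ] travel [ 0.    1.65 -0.95]
-1 65 tool z [ 0.71  0.56 -0.43] travel [-0.    1.72 -1.1 ]
```

View pics/s2.png

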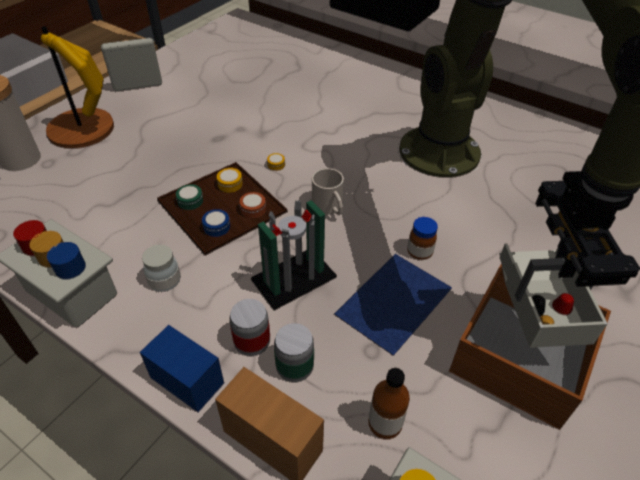

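The tote, gripped level with its three pods inside, is over the hopper around (555,310), and the mat is empty. Now I'll tip it by 62 degrees about the bar.

send_rows(
  series=[
    {"travel":[0,0.1,-0.1],"dr":[-3,0,0],"claw":0.5},
    {"travel":[0,0.25,-0.1],"dr":[-8,0,0],"claw":0.5},
    {"travel":[0,0.45,-0.1],"dr":[-14,0,0],"claw":0.5},
    {"travel":[0,0.65,-0.2],"dr":[-20,0,0],"claw":0.5},
    {"travel":[0,0.85,-0.3],"dr":[-26,0,0],"claw":0.5},
    {"travel":[0,1.0,-0.4],"dr":[-32,0,0],"claw":0.5},
    {"travel":[0,1.2,-0.5],"dr":[-38,0,0],"claw":0.5},
    {"travel":[0,1.35,-0.6],"dr":[-44,0,0],"claw":0.5},
    {"travel":[0,1.45,-0.7],"dr":[-50,0,0],"claw":0.5},
    {"travel":[0,1.6,-0.9],"dr":[-56,0,0],"claw":0.5},
    {"travel":[0,1.7,-1.0],"dr":[-61,0,0],"claw":0.5},
    {"travel":[0,1.7,-1.0],"dr":[-63,0,0],"claw":0.5},
  ],
)

```text
time_s: 5.67
tool_pos: [0.5103, 0.3961, 0.2517]
tool_rot: [124.1, 1.3, 125.3]
force: [1.3, -0.6, -2.3]
grip_width: 0.0128
```

send_rows(
  series=[
    {"travel":[0,0,0],"dr":[0,0,0],"claw":0.5},
    {"travel":[0,0,0],"dr":[0,0,0],"claw":0.5},
    {"travel":[0,0,0],"dr":[0,0,0],"claw":0.5},
    {"travel":[0,0,0],"dr":[0,0,0],"claw":0.5},
    {"travel":[0,0,0],"dr":[0,0,0],"claw":0.5},
    {"travel":[0,0,0],"dr":[0,0,0],"claw":0.5},
    {"travel":[0,0,0],"dr":[0,0,0],"claw":0.5},
    {"travel":[0,0,0],"dr":[0,0,0],"claw":0.5},
  ],
)

```text
time_s: 6.33
tool_pos: [0.5084, 0.4025, 0.254]
tool_rot: [123.9, 1.2, 125.9]
force: [-0.2, 0.1, -3.2]
grip_width: 0.0133
```

```bash
python3 - <<'E'
from h import *
s=env.read_camera('scene');w=env.read_camera('wrist')
cv2.imwrite('pics/m3.png',np.hstack([cv2.resize(s[180:440,420:640],(400,473)),cv2.resize(w,(400,300)).copy() if 0 else cv2.copyMakeBorder(cv2.resize(w,(400,300)),0,173,0,0,0)]))
o=env.get_obs();print(o['tool_pos'],o['tool_rot'],o['force'],o['grip_width'])
E
```

```text
[0.50847122 0.402367   0.25398871] [123.93948258   1.1636452  125.84379209] [-0.99219098 -0.11978393 -2.28709568] 0.013187196495809723
```

View pics/m3.png

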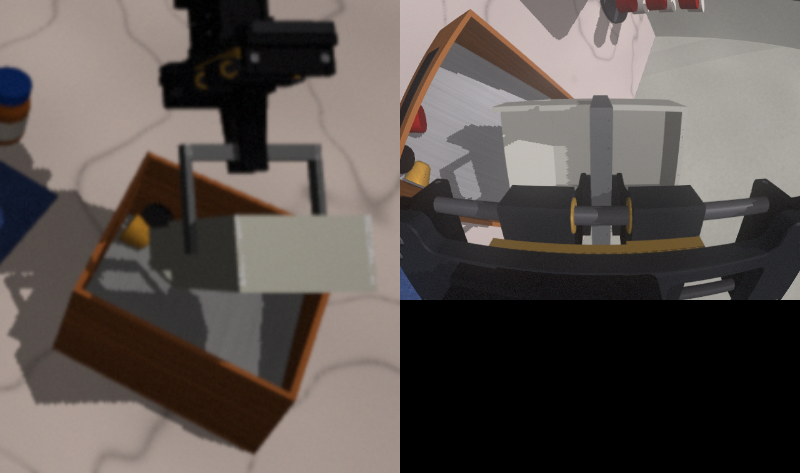

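All three pods lie in the hopper: in the wrist half, red is at (418,120), black at (407,157) and orange at (418,175). The tote looks empty. Next I'll re-level it and measure the exposed mat.

```bash
python3 - <<'E'
from h import *
go((.487,.403,.26),(180,0,128))
s=cv2.imread('pics/s2.png'); m=hsv(s,(100,100,30),(130,255,255)); m[:250]=0;m[360:]=0;m[:,:325]=0;m[:,460:]=0
c=max(cv2.findContours(m,0,2)[0],key=cv2.contourArea); a=cv2.approxPolyDP(c,6,True)[:,0]; print(a.tolist())
P=np.array([plane('scene',p,.004) for p in a]); print(P.round(4),P.mean(0))
E
```

```text
travel [1.3, -0.43, -1.76] dr [56.0, 2.1, -1.4]
[[396, 255], [335, 313], [391, 353], [450, 287]]
[[0.4068 0.0895 0.004 ]
 [0.6182 0.0638 0.004 ]
 [0.6347 0.2039 0.004 ]
 [0.4208 0.2289 0.004 ]] [0.5200955  0.14652871 0.004     ]
```

send_rows(
  series=[
    {"travel":[0.1,-0.1,-0.5],"dr":[5,0,0],"claw":0.5},
    {"travel":[0.2,-0.1,-1],"dr":[10,0,0],"claw":0.5},
    {"travel":[0.4,-0.2,-1.8],"dr":[16,0.5,0],"claw":0.5},
    {"travel":[0.5,-0.3,-1.8],"dr":[22,1,-0.5],"claw":0.5},
    {"travel":[0.7,-0.4,-1.8],"dr":[28,1,-0.7],"claw":0.5},
    {"travel":[0.9,-0.4,-1.8],"dr":[34,1.3,-0.9],"claw":0.5},
    {"travel":[1,-0.4,-1.8],"dr":[40,1.5,-1],"claw":0.5},
    {"travel":[1.2,-0.4,-1.8],"dr":[46,1.8,-1.2],"claw":0.5},
    {"travel":[1.3,-0.4,-1.8],"dr":[52,2,-1.4],"claw":0.5},
    {"travel":[1.3,-0.4,-1.8],"dr":[56,2.1,-1.4],"claw":0.5},
    {"travel":[1.3,-0.4,-1.8],"dr":[56,2.1,-1.4],"claw":0.5},
    {"travel":[1.3,-0.4,-1.8],"dr":[56,2.1,-1.4],"claw":0.5},
  ],
)

```text
time_s: 7.43
tool_pos: [0.488, 0.4033, 0.2593]
tool_rot: [179.9, 0.1, 128.0]
force: [-0.5, 1.4, -3.5]
grip_width: 0.0134
```

```bash
python3 - <<'E'
from h import *
o=env.get_obs();print(o['tool_pos'],o['tool_rot'])
c=env.calibration('wrist'); cv2.imwrite('pics/w4.png',env.read_camera('wrist')); np.save('w4c.npy',c['cam_to_world'])
go((.487,.403,.26),(180,0,128)); go((.516,.146,.26),(180,0,83.7))
E
```

```text
[0.48796666 0.40329961 0.25934853] [1.79923944e+02 1.29528085e-01 1.27958765e+02]
travel [0.05, -0.01, 0.0] dr [0.1, 0.1, -0.1]
travel [-22.0, -13.53, 0.0] dr [0.1, 0.0, 44.2]
```

View pics/w4.png

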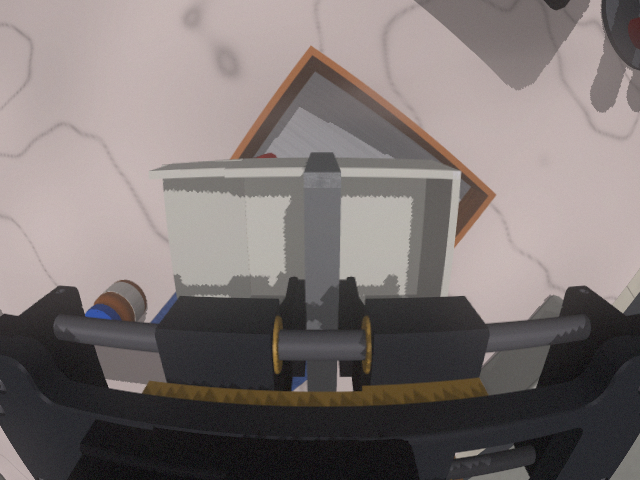

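The tote is level and empty, and still gripped at the middle of its bar. I'll carry it back over the mat.

send_rows(
  series=[
    {"travel":[-0.7,-0.4,0],"dr":[0,0,1],"claw":0.5},
    {"travel":[-2,-1.2,0],"dr":[0,0,4],"claw":0.5},
    {"travel":[-4.2,-2.6,0],"dr":[0,0,8],"claw":0.5},
    {"travel":[-6.7,-4.1,0],"dr":[0,0,13],"claw":0.5},
    {"travel":[-9.3,-5.7,0],"dr":[0,0,19],"claw":0.5},
    {"travel":[-12,-7.3,0],"dr":[0,0,25],"claw":0.5},
    {"travel":[-14.6,-8.9,0],"dr":[0,0,31],"claw":0.5},
    {"travel":[-17.2,-10.5,0],"dr":[0,0,36],"claw":0.5},
    {"travel":[-19.6,-12,0],"dr":[0,0,40],"claw":0.5},
    {"travel":[-21.2,-13,0],"dr":[0,0,43],"claw":0.5},
    {"travel":[-21.8,-13.5,0],"dr":[0,0,44],"claw":0.5},
    {"travel":[-21.8,-13.7,0],"dr":[0,0,44.3],"claw":0.5},
  ],
)

```text
time_s: 8.48
tool_pos: [0.513, 0.1447, 0.2611]
tool_rot: [179.9, -0.1, 83.5]
force: [0.2, 0.1, -2.6]
grip_width: 0.0136
```

```bash
python3 - <<'E'
from h import *
o=env.get_obs();print(o['tool_pos'],o['tool_rot'])
go((.519,.146,.106),(180,0,83.6))
E
```

```text
[0.51301135 0.14468201 0.26107827] [ 1.79910367e+02 -1.44495918e-01  8.34745897e+01]
travel [0.16, 0.56, 15.51] dr [0.1, -0.1, -0.1]
```

send_rows(
  series=[
    {"travel":[0.2,0.4,1],"dr":[0,0,0],"claw":0.5},
    {"travel":[0.2,0.5,3.5],"dr":[0,0,0],"claw":0.5},
    {"travel":[0.2,0.5,6],"dr":[0,0,0],"claw":0.5},
    {"travel":[0.2,0.5,8.5],"dr":[0,0,0],"claw":0.5},
    {"travel":[0.2,0.5,11],"dr":[0,0,0],"claw":0.5},
    {"travel":[0.2,0.5,13],"dr":[0,0,0],"claw":0.5},
    {"travel":[0.2,0.5,14.2],"dr":[0,0,0],"claw":0.5},
    {"travel":[0.2,0.5,14.9],"dr":[0,0,0],"claw":0.5},
    {"travel":[0.2,0.5,15.2],"dr":[0,0,0],"claw":0.5},
    {"travel":[0.2,0.5,15.4],"dr":[0,0,0],"claw":0.5},
    {"travel":[0.2,0.5,15.4],"dr":[0,0,0],"claw":0.5},
  ],
)

```text
time_s: 9.4
tool_pos: [0.5189, 0.1487, 0.107]
tool_rot: [179.9, -0.0, 83.7]
force: [-0.0, -0.1, -3.2]
grip_width: 0.0134
```

```bash
python3 - <<'E'
from h import *
o=env.get_obs();print(o['tool_pos'],o['tool_rot'],o['force'])
E
```

```text
[0.51893819 0.14868038 0.10699574] [ 1.79902515e+02 -4.90832523e-02  8.37001538e+01] [-0.04846083 -0.12454995 -3.17219379]
```

send_rows(
  series=[
    {"travel":[-0.2,0,0.15],"dr":[0,0,0],"claw":0.5},
    {"travel":[-0.2,0,0.25],"dr":[0,0,0],"claw":0.5},
    {"travel":[-0.2,0,0.3],"dr":[0,0,0],"claw":0.5},
    {"travel":[-0.2,0,0.3],"dr":[0,0,0],"claw":0.5},
  ],
)

```text
time_s: 9.73
tool_pos: [0.5189, 0.146, 0.1049]
tool_rot: [179.9, -0.1, 83.6]
force: [-1.8, -1.6, 5.0]
grip_width: 0.0135
```

Touchdown at the original grasp height. I'll release, rise, and plan the move towards the tray.

send_rows(
  series=[
    {"travel":[0,0,-0.1],"dr":[0,0,0],"claw":2},
    {"travel":[0,0,-0.1],"dr":[0,0,0],"claw":4},
    {"travel":[0,0,-0.1],"dr":[0,0,0],"claw":6},
    {"travel":[0,0,-0.1],"dr":[0,0,0],"claw":6},
    {"travel":[0,0,-2],"dr":[0,0,0],"claw":6},
    {"travel":[0,0,-5],"dr":[0,0,0],"claw":7.6},
    {"travel":[0,0,-8.5],"dr":[0,0,0],"claw":7.6},
    {"travel":[0,0,-12],"dr":[0,0,0],"claw":7.6},
    {"travel":[0,0,-16],"dr":[0,0,0],"claw":7.6},
    {"travel":[0,0,-18],"dr":[0,0,0],"claw":7.6},
    {"travel":[0,0,-18],"dr":[0,0,0],"claw":7.6},
  ],
)

```text
time_s: 10.65
tool_pos: [0.5207, 0.1468, 0.2888]
tool_rot: [179.5, -0.3, 83.7]
force: [-0.1, -0.3, 0.2]
grip_width: 0.0737
```

```bash
python3 - <<'E'
from m import *
t=env.read_camera('top'); s=env.read_camera('scene'); cv2.imwrite('pics/t5.png',t); cv2.imwrite('pics/s5.png',s)
for b in lids(t,(405,200,110,112)): print('top lid',b,plane('top',b[0],.036))
for b in lids(s,(160,165,130,85)): print('scene lid',b,plane('scene',b[0],.036))
go((.4775,-.268,.285),(180,0,68.7)); go((.4775,-.268,.285),(180,0,158.7))
# rim of the tote's back wall in the top view, for its pose
E
```

```text
top lid ([442.5, 227.5], [434, 219, 18, 18, 259]) [ 0.57323353 -0.29925699  0.036     ]
top lid ([487.7, 238.4], [479, 230, 18, 18, 252]) [ 0.54332774 -0.41198987  0.036     ]
top lid ([432.4, 265.6], [424, 257, 18, 18, 251]) [ 0.47682008 -0.26827958  0.036     ]
top lid ([475.7, 279.8], [468, 272, 17, 17, 227]) [ 0.43945852 -0.37422004  0.036     ]
scene lid ([228.6, 175.1], [221, 170, 16, 11, 139]) [ 0.44001409 -0.37290874  0.036     ]
scene lid ([188.1, 191.9], [179, 186, 19, 13, 183]) [ 0.54388626 -0.41092904  0.036     ]
scene lid ([251.8, 200.0], [243, 194, 18, 13, 174]) [ 0.47771663 -0.26730215  0.036     ]
scene lid ([214.9, 217.9], [206, 212, 19, 13, 208]) [ 0.57369693 -0.29786883  0.036     ]
scene lid ([242.3, 241.8], [218, 229, 41, 21, 380]) [ 0.59527292 -0.19777907  0.036     ]
travel [-41.63, 0.51, -0.17] dr [0.1, -0.1, 15.0]
travel [-41.63, 0.51, -0.17] dr [0.1, 0.0, -75.0]
```

Tins are unmoved. I'll take copper first, with the fingers along the tray's x direction (yaw 72.5) so they stay clear of the rim.

send_rows(
  series=[
    {"travel":[-1.5,0,0],"dr":[0,0,0],"claw":7.8},
    {"travel":[-4.5,0,0],"dr":[0,0,1],"claw":7.8},
    {"travel":[-8.5,0.1,0],"dr":[0,0,3],"claw":7.8},
    {"travel":[-12.6,0.2,0],"dr":[0,0,5],"claw":7.8},
    {"travel":[-16.7,0.2,0],"dr":[0,0,6],"claw":7.8},
    {"travel":[-20.8,0.3,0],"dr":[0,0,7],"claw":7.8},
    {"travel":[-24.9,0.3,0],"dr":[0,0,8],"claw":7.8},
    {"travel":[-29,0.4,0],"dr":[0,0,9],"claw":7.8},
    {"travel":[-33,0.4,0],"dr":[0,0,10],"claw":7.8},
    {"travel":[-37,0.5,0],"dr":[0,0,11],"claw":7.8},
    {"travel":[-40,0.5,0],"dr":[0,0,11],"claw":7.8},
    {"travel":[-41.6,0.5,0],"dr":[0,0,11],"claw":7.8},
  ],
)

```text
time_s: 11.75
tool_pos: [0.4734, -0.2733, 0.282]
tool_rot: [-179.9, 0.1, 72.3]
force: [-1.1, 1.1, 0.0]
grip_width: 0.0779
```

send_rows(
  series=[
    {"travel":[0,0,4],"dr":[0,0,0],"claw":7.8},
    {"travel":[0,0,8],"dr":[0,0,0],"claw":7.8},
    {"travel":[0,0,12],"dr":[0,0,0],"claw":7.8},
    {"travel":[0,0,16],"dr":[0,0,0],"claw":7.8},
    {"travel":[0,0,18],"dr":[0,0,0],"claw":7.8},
    {"travel":[0,0,18],"dr":[0,0,0],"claw":7.8},
  ],
)

```text
time_s: 12.25
tool_pos: [0.4714, -0.2664, 0.0973]
tool_rot: [-179.3, 0.0, 72.6]
force: [0.3, -0.5, -0.9]
grip_width: 0.0783
```

```bash
python3 - <<'E'
from m import *
o=env.get_obs();print(o['tool_pos'],o['tool_rot'])
t=env.read_camera('top'); s=env.read_camera('scene')
c=env.calibration('wrist'); w=env.read_camera('wrist'); cv2.imwrite('pics/w6.png',w)
for b in lids(w,(0,0,640,290),(500,30000)): print('wrist',b,plane('wrist',b[0],.036,c))
go((.4772,-.268,.010),(180,0,72.5))
E
```

```text
[ 0.47138151 -0.26639668  0.09730386] [-1.79342193e+02  2.26168282e-02  7.25593959e+01]
wrist ([327.8, 247.3], [294, 216, 68, 64, 3410]) [ 0.47990792 -0.26678986  0.036     ]
wrist ([473.3, 247.5], [444, 217, 59, 61, 2784]) [ 0.57636717 -0.29768351  0.036     ]
travel [0.11, 0.0, 9.41] dr [0.1, 0.0, 0.1]
```

View pics/w6.png

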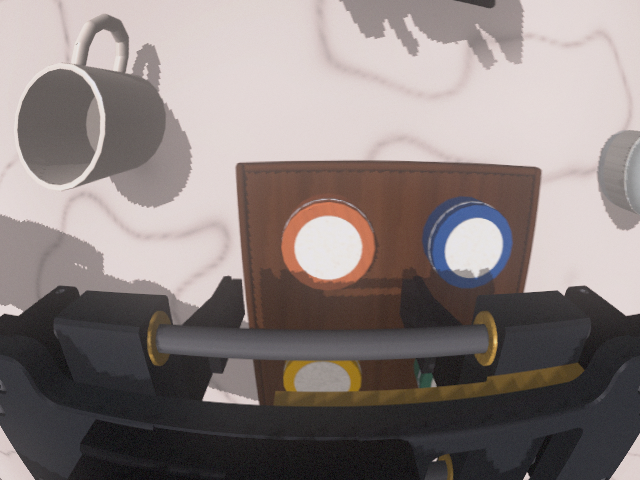

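The wrist view shows copper at (328,247) between the open fingers, with blue at (473,247) clear of them. The cameras agree on about (0.478,-0.267). Next I'll descend and grip.

send_rows(
  series=[
    {"travel":[0.1,0.1,3],"dr":[0,0,0],"claw":7.8},
    {"travel":[0.1,0.1,6],"dr":[0,0,0],"claw":7.8},
    {"travel":[0.1,0.1,8.5],"dr":[0,0,0],"claw":7.8},
    {"travel":[0.1,0.1,9.4],"dr":[0,0,0],"claw":7.8},
    {"travel":[0.1,0.1,9.4],"dr":[0,0,0],"claw":7.8},
    {"travel":[0.1,0.1,9.4],"dr":[0,0,0],"claw":5.5},
    {"travel":[0.1,0.1,9.4],"dr":[0,0,0],"claw":5.5},
    {"travel":[0.1,0.1,9.4],"dr":[0,0,0],"claw":5.5},
    {"travel":[0.1,0.1,9.4],"dr":[0,0,0],"claw":5.5},
    {"travel":[0.1,0.1,9.4],"dr":[0,0,0],"claw":5.5},
  ],
  grip_force=25,
)

```text
time_s: 13.23
tool_pos: [0.4798, -0.2677, 0.0111]
tool_rot: [179.8, -0.0, 72.7]
force: [-1.3, 0.7, 7.0]
grip_width: 0.0617
```

```bash
python3 - <<'E'
from h import *
o=env.get_obs();print(o['tool_pos'],o['tool_rot'],o['force'],o['grip_width'])
go((.5907,-.0622,.235),(180,0,158.7))
E
```

```text
[ 0.47980371 -0.26771527  0.01106775] [ 1.79808359e+02 -4.32794941e-02  7.26796235e+01] [-1.34918811  0.73022706  7.04260863] 0.06173227750317487
travel [22.94, 4.54, -22.36] dr [0.2, 0.1, -86.0]
```

send_rows(
  series=[
    {"travel":[0,0,-2],"dr":[0,0,0],"claw":5.5},
    {"travel":[0,0,-5],"dr":[0,0,0],"claw":5.5},
    {"travel":[0,0,-9],"dr":[0,0,-7],"claw":5.5},
    {"travel":[0,0,-13],"dr":[0,0,-14],"claw":5.5},
    {"travel":[0,0,-17],"dr":[0,0,-21],"claw":5.5},
    {"travel":[0,0,-20],"dr":[0,0,-28],"claw":5.5},
    {"travel":[2,0.4,-22],"dr":[0,0,-35],"claw":5.5},
    {"travel":[5,1,-22.4],"dr":[0,0,-42],"claw":5.5},
    {"travel":[8.5,1.7,-22.4],"dr":[0,0,-49],"claw":5.5},
    {"travel":[12,2.4,-22.4],"dr":[0,0,-56],"claw":5.5},
    {"travel":[15,3,-22.4],"dr":[0,0,-63],"claw":5.5},
    {"travel":[18,3.6,-22.4],"dr":[0,0,-70],"claw":5.5},
  ],
)

```text
time_s: 14.23
tool_pos: [0.5668, -0.1043, 0.2338]
tool_rot: [179.9, 0.0, 143.0]
force: [0.5, 0.0, -1.5]
grip_width: 0.0613
```

send_rows(
  series=[
    {"travel":[1.8,2.6,0],"dr":[0,0,-7],"claw":5.5},
    {"travel":[2.4,4.4,0],"dr":[0,0,-14],"claw":5.5},
    {"travel":[2.4,4.4,0],"dr":[0,0,-16],"claw":5.5},
    {"travel":[2.4,4.4,0],"dr":[0,0,-16],"claw":5.5},
    {"travel":[2.4,4.4,0],"dr":[0,0,-16],"claw":5.5},
    {"travel":[2.4,4.4,0],"dr":[0,0,-16],"claw":5.5},
  ],
)

```text
time_s: 14.73
tool_pos: [0.5736, -0.058, 0.2337]
tool_rot: [180.0, 0.0, 158.5]
force: [-0.4, 0.3, -1.4]
grip_width: 0.0616
```

```bash
python3 - <<'E'
from h import *
import time
env.read_camera('top')
o=env.get_obs();print(o['tool_pos'],o['tool_rot'],o['force'],o['grip_width'],o['qpos'].round(0))
go((.5907,-.0622,.235),(180,0,158.7))
E
```

```text
[ 0.57364535 -0.0580312   0.23367468] [1.79980460e+02 4.69956411e-02 1.58482609e+02] [ 0.54561002 -0.92962489 -1.47614506] 0.061478939050309 [-36.  11.  45.  94.  -8.  78.  78.]
travel [-1.74, 0.24, -0.13] dr [0.0, 0.0, -0.2]
```

send_rows(
  series=[
    {"travel":[-1.7,0.2,0],"dr":[0,0,0],"claw":5.5},
    {"travel":[-1.7,0.2,0],"dr":[0,0,0],"claw":5.5},
    {"travel":[-1.7,0.2,0],"dr":[0,0,0],"claw":5.5},
    {"travel":[-1.7,0.2,1],"dr":[0,0,0],"claw":5.5},
    {"travel":[-1.7,0.2,2],"dr":[0,0,0],"claw":5.5},
    {"travel":[-1.7,0.2,3],"dr":[0,0,0],"claw":5.5},
    {"travel":[-1.7,0.2,3.5],"dr":[0,0,0],"claw":5.5},
    {"travel":[-1.7,0.2,3.5],"dr":[0,0,0],"claw":5.5},
  ],
)

```text
time_s: 15.45
tool_pos: [0.5891, -0.0606, 0.1963]
tool_rot: [-180.0, -0.2, 158.7]
force: [-0.3, -0.2, -1.8]
grip_width: 0.0616
```

```bash
python3 - <<'E'
from h import *
o=env.get_obs();print(o['tool_pos'],o['tool_rot'],o['force'],o['grip_width'])
s=env.read_camera('scene');w=env.read_camera('wrist');
cv2.imwrite('pics/m7.png',np.hstack([cv2.resize(s[180:320,220:360],(400,400)),cv2.resize(w[100:400,170:470],(400,400))]))
go((.5907,-.0622,.235),(180,0,158.7))
E
```

```text
[ 0.589103   -0.06056208  0.19631667] [-1.79950172e+02 -1.57295763e-01  1.58670155e+02] [-0.28517201 -0.19985406 -1.84258842] 0.061556540069599215
travel [-0.09, -0.11, -3.69] dr [0.0, -0.0, -0.0]
```

View pics/m7.png

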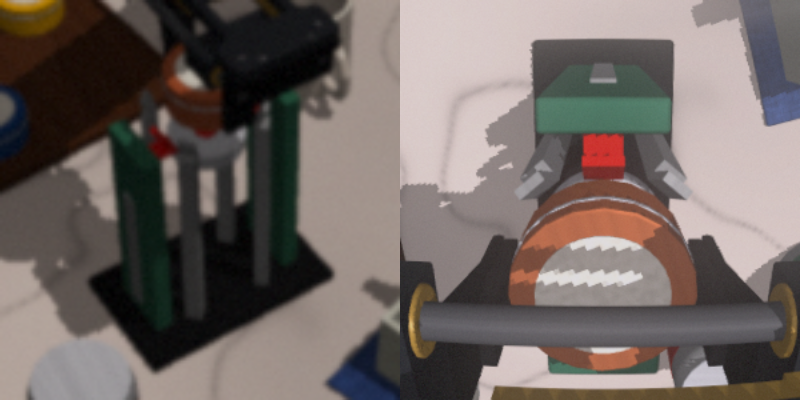

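Left: the tin hovers over the posts. Right: it is centred between the post tops, in line with the catch at (602,155). I'll lower it with a 1 mm correction.

send_rows(
  series=[
    {"travel":[-0.1,-0.1,0.3],"dr":[0,0,0],"claw":5.5},
    {"travel":[-0.1,-0.1,0.7],"dr":[0,0,0],"claw":5.5},
    {"travel":[-0.1,-0.1,1.1],"dr":[0,0,0],"claw":5.5},
    {"travel":[-0.1,-0.1,1.4],"dr":[0,0,0],"claw":5.5},
    {"travel":[-0.1,-0.1,1.6],"dr":[0,0,0],"claw":5.5},
    {"travel":[-0.1,-0.1,1.6],"dr":[0,0,0],"claw":5.5},
  ],
)

```text
time_s: 16.05
tool_pos: [0.5909, -0.0622, 0.1819]
tool_rot: [180.0, -0.0, 158.7]
force: [0.5, 0.1, -1.2]
grip_width: 0.0614
```

send_rows(
  series=[
    {"travel":[0,0,0.3],"dr":[0,0,0],"claw":5.5},
    {"travel":[0,0,0.5],"dr":[0,0,0],"claw":5.5},
    {"travel":[0,0,0.6],"dr":[0,0,0],"claw":5.5},
    {"travel":[0,0,0.6],"dr":[0,0,0],"claw":5.5},
  ],
)

```text
time_s: 16.38
tool_pos: [0.5914, -0.0622, 0.1767]
tool_rot: [180.0, 0.1, 158.7]
force: [1.0, -0.7, 0.6]
grip_width: 0.0613
```

send_rows(
  series=[
    {"travel":[0,0,0],"dr":[0,0,0],"claw":6.6},
    {"travel":[0,0,0],"dr":[0,0,0],"claw":7.8},
    {"travel":[0,0,0],"dr":[0,0,0],"claw":7.8},
    {"travel":[0,0,-1],"dr":[0,0,0],"claw":7.8},
    {"travel":[0,0,-3.5],"dr":[0,0,0],"claw":7.8},
    {"travel":[0,0,-5.5],"dr":[0,0,0],"claw":7.8},
    {"travel":[0,0,-5.5],"dr":[0,0,0],"claw":0},
    {"travel":[0,0,-5.5],"dr":[0,0,0],"claw":0},
    {"travel":[0,0,-5.5],"dr":[0,0,0],"claw":0},
    {"travel":[0,0,-5.5],"dr":[0,0,0],"claw":0},
    {"travel":[0,0,-5.5],"dr":[0,0,0],"claw":0},
    {"travel":[0,0,-5.5],"dr":[0,0,0],"claw":0},
  ],
)

```text
time_s: 17.38
tool_pos: [0.5906, -0.0621, 0.2307]
tool_rot: [-180.0, -0.0, 158.7]
force: [0.1, -0.0, 0.4]
grip_width: 0.0456
```

```bash
python3 - <<'E'
from h import *
o=env.get_obs();print(o['tool_pos'],o['tool_rot'],o['force'],o['grip_width'])
s=env.read_camera('scene');w=env.read_camera('wrist');
cv2.imwrite('pics/m8.png',np.hstack([cv2.resize(s[180:320,220:360],(400,400)),cv2.resize(w[100:400,170:470],(400,400))]))
go((.5907,-.0622,.205),(180,0,158.7))
E
```

```text
[ 0.59062257 -0.06210821  0.23068128] [-1.79983546e+02 -4.33880942e-02  1.58669086e+02] [ 0.09444053 -0.00499528  0.42602145] 0.045641467877371084
travel [0.01, -0.0, 2.6] dr [-0.0, -0.0, -0.0]
```

View pics/m8.png

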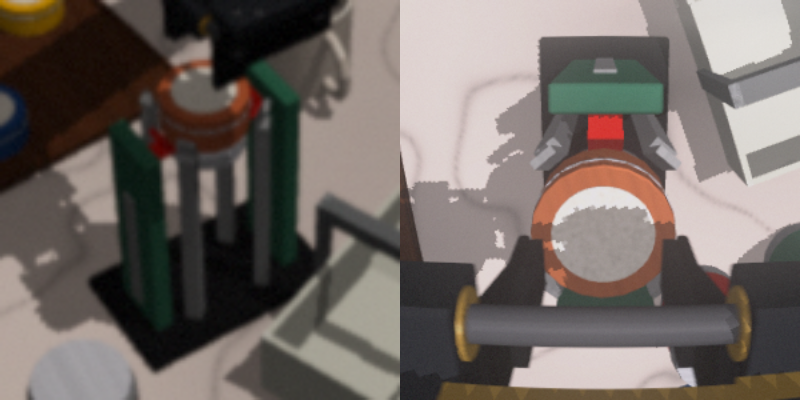

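Copper sits level on the catches, but the tote's handle now appears at about (332,250) in the scene view instead of (380,250). It may have been knocked, so I'll check.

```bash
python3 - <<'E'
from h import *
t=env.read_camera('top'); t5=cv2.imread('pics/t5.png'); cv2.imwrite('pics/t9.png',t)
cv2.imwrite('pics/m9.png',np.hstack([cv2.resize(x[150:350,200:400],(400,400),interpolation=3) for x in (t5,t)]))
E
```

```text
(no output)
```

View pics/m9.png

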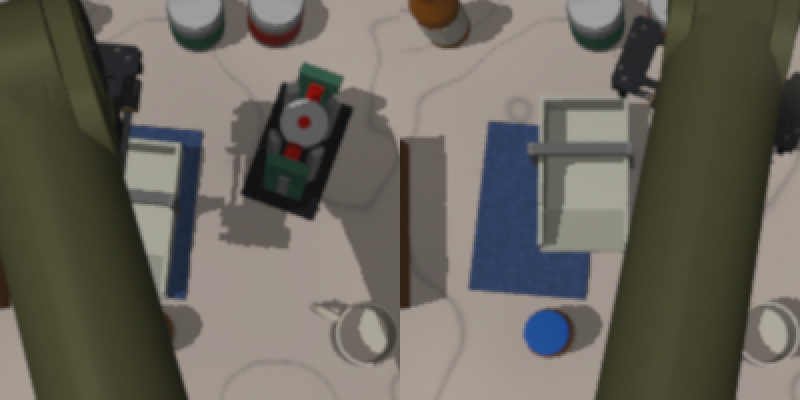

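The tote was knocked (right half): it now straddles the mat's edge, still upright. I'll put it back after the tins. Now to push copper down.

send_rows(
  series=[
    {"travel":[0,0,0],"dr":[0,0,0],"claw":0},
    {"travel":[0,0,0],"dr":[0,0,0],"claw":0},
    {"travel":[0,0,0],"dr":[0,0,0],"claw":0},
    {"travel":[0,0,1],"dr":[0,0,0],"claw":0},
    {"travel":[0,0,2],"dr":[0,0,0],"claw":0},
    {"travel":[0,0,2.6],"dr":[0,0,0],"claw":0},
    {"travel":[0,0,3.2],"dr":[0,0,0],"claw":0},
    {"travel":[0,0,4],"dr":[0,0,0],"claw":0},
    {"travel":[0,0,5],"dr":[0,0,0],"claw":0},
    {"travel":[0,0,6],"dr":[0,0,0],"claw":0},
    {"travel":[0,0,6.7],"dr":[0,0,0],"claw":0},
    {"travel":[0,0,6.9],"dr":[0,0,0],"claw":0},
  ],
)

```text
time_s: 18.53
tool_pos: [0.591, -0.0622, 0.1611]
tool_rot: [-180.0, 0.0, 158.7]
force: [0.5, -0.2, 3.0]
grip_width: 0.0005
```

send_rows(
  series=[
    {"travel":[0,0,0],"dr":[0,0,0],"claw":0},
    {"travel":[0,0,0],"dr":[0,0,0],"claw":0},
  ],
)

```text
time_s: 18.7
tool_pos: [0.5911, -0.0622, 0.1625]
tool_rot: [180.0, 0.0, 158.7]
force: [-1.2, -0.2, 3.1]
grip_width: 0.0004
```

send_rows(
  series=[
    {"travel":[0,0,0.2],"dr":[0,0,0],"claw":0},
    {"travel":[0,0,0.2],"dr":[0,0,0],"claw":0},
    {"travel":[0,0,-1],"dr":[0,0,0],"claw":0},
    {"travel":[0,0,-4],"dr":[0,0,0],"claw":0},
    {"travel":[0,0,-7],"dr":[0,0,0],"claw":7.8},
    {"travel":[0,0,-7.5],"dr":[0,0,0],"claw":7.8},
    {"travel":[0,0,-7.5],"dr":[0,0,0],"claw":7.8},
    {"travel":[0,0,-7.5],"dr":[0,0,0],"claw":7.8},
  ],
)

```text
time_s: 19.37
tool_pos: [0.591, -0.0621, 0.2376]
tool_rot: [179.9, 0.0, 158.7]
force: [-0.2, 0.6, -0.8]
grip_width: 0.0194
```

```bash
cat > tins.py <<'E'
from m import *
def tins():
    t=env.read_camera('top'); s=env.read_camera('scene'); env.get_obs()
    for b in lids(t,(405,200,110,112)): print('top lid',b[0],b[1][4],plane('top',b[0],.036).round(4))
    for b in lids(s,(160,165,130,85)): print('scene lid',b[0],b[1][4],plane('scene',b[0],.036).round(4))
    w=env.read_camera('wrist'); return t,s,w
E
python3 - <<'E'
from tins import *
t,s,w=tins(); cv2.imwrite('pics/w10.png',w); cv2.imwrite('pics/s10.png',s)
# tin / catches in the wrist view: red blobs and copper extent
print('red',[(b[0],b[1][4]) for b in blobs(hsv(w,(0,170,80),(4,255,255)),40)])
m=hsv(w,(4,110,60),(16,255,255)); m[300:]=0; print('copper',blobs(m,200))
go((.5735,-.2985,.24),(180,0,72.5))
E
```

```text
top lid [408.8, 246.4] 327 [ 0.5263 -0.2116  0.036 ]
top lid [487.7, 238.4] 253 [ 0.5433 -0.412   0.036 ]
top lid [475.7, 279.8] 227 [ 0.4395 -0.3742  0.036 ]
top lid [412.4, 299.3] 359 [ 0.3942 -0.2142  0.036 ]
scene lid [256.7, 170.9] 287 [ 0.3867 -0.3261  0.036 ]
scene lid [228.6, 175.2] 140 [ 0.4403 -0.3727  0.036 ]
scene lid [188.1, 191.9] 190 [ 0.5439 -0.4109  0.036 ]
scene lid [285.0, 205.1] 139 [ 0.4463 -0.192   0.036 ]
scene lid [166.4, 224.5] 383 [ 0.6528 -0.3731  0.036 ]
scene lid [250.6, 240.1] 296 [ 0.5808 -0.1861  0.036 ]
red [([323.6, 195.5], 453), ([323.8, 302.1], 203)]
copper [([83.3, 226.1], [42, 145, 72, 155, 3103]), ([318.2, 245.8], [278, 208, 90, 84, 2169]), ([631.7, 263.5], [616, 234, 24, 53, 738])]
travel [-7.04, -22.65, -0.39] dr [-0.1, -0.1, 86.2]
```

```bash
python3 - <<'E'
from h import *
s=cv2.imread('pics/s10.png'); w=cv2.imread('pics/w10.png')
cv2.imwrite('pics/m10.png',np.hstack([cv2.resize(s[150:330,140:340],(440,396)),cv2.resize(w[150:350,222:422],(360,396))]))
E
```

```text
(no output)
```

View pics/m10.png

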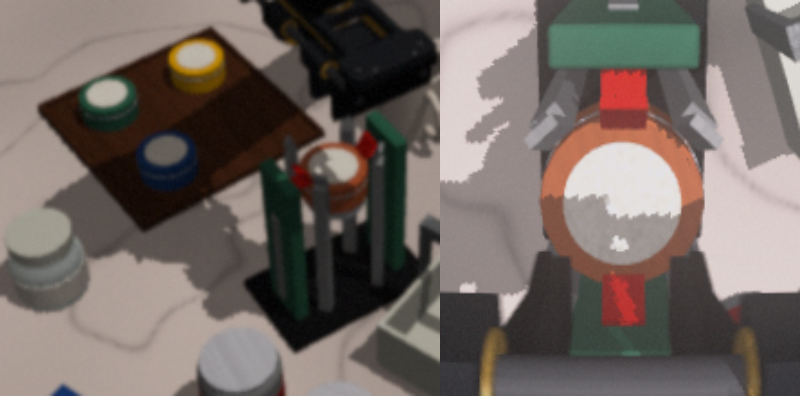

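Copper is held: both red catches overlap its rim. Blue is still on its spot, only in the arm's shadow (scene crop 167,160). Moving to blue.

send_rows(
  series=[
    {"travel":[-0.5,-1.5,0],"dr":[0,0,7],"claw":7.8},
    {"travel":[-1.2,-4,0],"dr":[0,0,14],"claw":7.8},
    {"travel":[-2.2,-7,0],"dr":[0,0,21],"claw":7.8},
    {"travel":[-3.2,-10,0],"dr":[0,0,28],"claw":7.8},
    {"travel":[-4.1,-13,0],"dr":[0,0,35],"claw":7.8},
    {"travel":[-5,-16,0],"dr":[0,0,42],"claw":7.8},
    {"travel":[-6,-19,0],"dr":[0,0,49],"claw":7.8},
    {"travel":[-6.7,-21.5,0],"dr":[0,0,56],"claw":7.8},
    {"travel":[-7,-22.6,0],"dr":[0,0,63],"claw":7.8},
    {"travel":[-7,-22.6,0],"dr":[0,0,70],"claw":7.8},
    {"travel":[-7,-22.6,0],"dr":[0,0,77],"claw":7.8},
    {"travel":[-7,-22.6,0],"dr":[0,0,84],"claw":7.8},
  ],
)

```text
time_s: 20.52
tool_pos: [0.5734, -0.2984, 0.2361]
tool_rot: [-179.9, -0.0, 74.3]
force: [0.8, 0.0, -0.0]
grip_width: 0.0778
```

send_rows(
  series=[
    {"travel":[0,0,4],"dr":[0,0,2],"claw":7.8},
    {"travel":[0,0,8],"dr":[0,0,2],"claw":7.8},
    {"travel":[0,0,12],"dr":[0,0,2],"claw":7.8},
    {"travel":[0,0,14],"dr":[0,0,2],"claw":7.8},
    {"travel":[0,0,14],"dr":[0,0,2],"claw":7.8},
    {"travel":[0,0,14],"dr":[0,0,2],"claw":7.8},
    {"travel":[0,0,14],"dr":[0,0,2],"claw":7.8},
  ],
)

```text
time_s: 21.1
tool_pos: [0.5748, -0.299, 0.0988]
tool_rot: [179.9, 0.0, 72.7]
force: [-0.7, 0.1, 0.7]
grip_width: 0.0776
```

```bash
python3 - <<'E'
from tins import *
c=env.calibration('wrist'); w=env.read_camera('wrist')
for b in lids(w,(0,0,640,290),(500,30000)): print('wrist',b,plane('wrist',b[0],.036,c))
m=hsv(w,(100,120,40),(125,255,255)); print('blue',[(b,plane('wrist',b[0],.03,c)) for b in blobs(m,300)])
o=env.get_obs();print(o['tool_pos'],o['tool_rot'])
go((.5733,-.2985,.012),(180,0,72.5))
E
```

```text
wrist ([9.0, 79.3], [0, 61, 21, 35, 630]) [ 0.3839961  -0.09261546  0.036     ]
wrist ([322.5, 251.0], [288, 219, 69, 65, 3528]) [ 0.57583968 -0.29746554  0.036     ]
blue [(([324.0, 236.6], [276, 205, 94, 79, 2174]), array([ 0.57914388, -0.29024881,  0.03      ]))]
[ 0.57513809 -0.29921267  0.09944253] [1.79798379e+02 2.47610201e-02 7.26567953e+01]
travel [0.02, -0.23, 8.74] dr [0.2, 0.0, 0.2]
```

send_rows(
  series=[
    {"travel":[0.1,0,3],"dr":[0,0,0],"claw":7.8},
    {"travel":[0.1,0,6],"dr":[0,0,0],"claw":7.8},
    {"travel":[0.1,0,8.2],"dr":[0,0,0],"claw":7.8},
    {"travel":[0.1,0,8.7],"dr":[0,0,0],"claw":7.8},
    {"travel":[0.1,0,8.7],"dr":[0,0,0],"claw":7.8},
    {"travel":[0.1,0,8.7],"dr":[0,0,0],"claw":5.5},
    {"travel":[0.1,0,8.7],"dr":[0,0,0],"claw":5.5},
    {"travel":[0.1,0,8.7],"dr":[0,0,0],"claw":5.5},
    {"travel":[0.1,0,8.7],"dr":[0,0,0],"claw":5.5},
    {"travel":[0.1,0,8.7],"dr":[0,0,0],"claw":5.5},
  ],
)

```text
time_s: 21.98
tool_pos: [0.5757, -0.2979, 0.0122]
tool_rot: [179.8, -0.0, 72.7]
force: [0.3, 0.5, 7.3]
grip_width: 0.0617
```

```bash
python3 - <<'E'
from h import *
o=env.get_obs();print(o['tool_pos'],o['tool_rot'],o['force'],o['grip_width'])
go((.5907,-.0622,.235),(180,0,158.7))
E
```

```text
[ 0.57566131 -0.29785391  0.01224609] [ 1.79804240e+02 -1.63585620e-02  7.26730148e+01] [0.29157291 0.54205945 7.34704852] 0.061709652863518434
travel [22.95, -5.51, -22.29] dr [0.2, 0.1, -86.0]
```

send_rows(
  series=[
    {"travel":[0,0,-2.5],"dr":[0,0,0],"claw":5.5},
    {"travel":[0,0,-6.5],"dr":[0,0,-7],"claw":5.5},
    {"travel":[0,0,-10.5],"dr":[0,0,-14],"claw":5.5},
    {"travel":[0,0,-14.5],"dr":[0,0,-21],"claw":5.5},
    {"travel":[0,0,-18.5],"dr":[0,0,-28],"claw":5.5},
    {"travel":[2,-0.5,-21.5],"dr":[0,0,-35],"claw":5.5},
    {"travel":[5,-1.2,-22.3],"dr":[0,0,-42],"claw":5.5},
    {"travel":[9,-2.1,-22.3],"dr":[0,0,-49],"claw":5.5},
    {"travel":[13,-3.1,-22.3],"dr":[0,0,-56],"claw":5.5},
    {"travel":[17,-4,-22.3],"dr":[0,0,-63],"claw":5.5},
    {"travel":[20.5,-4.9,-22.3],"dr":[0,0,-70],"claw":5.5},
    {"travel":[22.9,-5.5,-22.3],"dr":[0,0,-77],"claw":5.5},
  ],
)

```text
time_s: 22.98
tool_pos: [0.59, -0.057, 0.2334]
tool_rot: [179.9, -0.1, 150.3]
force: [0.6, 0.5, -1.6]
grip_width: 0.0617
```

send_rows(
  series=[
    {"travel":[0,0,0],"dr":[0,0,-7],"claw":5.5},
    {"travel":[0,0,0],"dr":[0,0,-9],"claw":5.5},
    {"travel":[0,0,0],"dr":[0,0,-9],"claw":5.5},
    {"travel":[0,0,0],"dr":[0,0,-9],"claw":5.5},
  ],
)

```text
time_s: 23.32
tool_pos: [0.5898, -0.0627, 0.2335]
tool_rot: [180.0, 0.0, 158.5]
force: [-0.0, -1.0, -1.4]
grip_width: 0.0617
```

```bash
python3 - <<'E'
from h import *
o=env.get_obs();print(o['tool_pos'],o['tool_rot'],o['force'],o['grip_width'])
go((.5907,-.0622,.178),(180,0,158.7))
E
```

```text
[ 0.58983457 -0.06265403  0.23349222] [1.79977249e+02 2.64611184e-02 1.58549897e+02] [-0.03659367 -0.98284351 -1.35405512] 0.061662703155083314
travel [-0.06, 0.07, 5.55] dr [0.0, 0.0, -0.2]
```

send_rows(
  series=[
    {"travel":[-0.1,0.1,1],"dr":[0,0,0],"claw":5.5},
    {"travel":[-0.1,0.1,2.5],"dr":[0,0,0],"claw":5.5},
    {"travel":[-0.1,0.1,3.5],"dr":[0,0,0],"claw":5.5},
    {"travel":[-0.1,0.1,4],"dr":[0,0,0],"claw":5.5},
    {"travel":[-0.1,0.1,4.5],"dr":[0,0,0],"claw":5.5},
    {"travel":[-0.1,0.1,5],"dr":[0,0,0],"claw":5.5},
    {"travel":[-0.1,0.1,5.3],"dr":[0,0,0],"claw":5.5},
    {"travel":[-0.1,0.1,5.5],"dr":[0,0,0],"claw":5.5},
    {"travel":[-0.1,0.1,5.6],"dr":[0,0,0],"claw":5.5},
  ],
)

```text
time_s: 24.07
tool_pos: [0.5921, -0.0619, 0.1783]
tool_rot: [179.9, 0.1, 158.7]
force: [-0.6, -0.2, 2.7]
grip_width: 0.0612
```

Contact on the catches. I'll release, rise, close, and press as before.

send_rows(
  series=[
    {"travel":[0,0,0],"dr":[0,0,0],"claw":6.6},
    {"travel":[0,0,0],"dr":[0,0,0],"claw":7.8},
    {"travel":[0,0,0],"dr":[0,0,0],"claw":7.8},
    {"travel":[0,0,-1],"dr":[0,0,0],"claw":7.8},
    {"travel":[0.1,0,-3.5],"dr":[0,0,0],"claw":7.8},
    {"travel":[0.1,0,-5.3],"dr":[0,0,0],"claw":7.8},
    {"travel":[0.1,0,-5.3],"dr":[0,0,0],"claw":0},
    {"travel":[0.1,0,-5.3],"dr":[0,0,0],"claw":0},
    {"travel":[0.1,0,-5.3],"dr":[0,0,0],"claw":0},
    {"travel":[0.1,0,-5.3],"dr":[0,0,0],"claw":0},
    {"travel":[0.1,0,-5.3],"dr":[0,0,0],"claw":0},
    {"travel":[0.1,0,-5.3],"dr":[0,0,0],"claw":0},
  ],
)

```text
time_s: 25.07
tool_pos: [0.59, -0.0612, 0.2297]
tool_rot: [-180.0, -0.0, 158.7]
force: [0.9, -0.1, -0.2]
grip_width: 0.0456
```

send_rows(
  series=[
    {"travel":[0,0,0],"dr":[0,0,0],"claw":0},
    {"travel":[0,0,0],"dr":[0,0,0],"claw":0},
    {"travel":[0,0,0],"dr":[0,0,0],"claw":0},
    {"travel":[0,0,0],"dr":[0,0,0],"claw":0},
  ],
)

```text
time_s: 25.4
tool_pos: [0.5904, -0.0613, 0.2304]
tool_rot: [180.0, 0.0, 158.7]
force: [0.1, 0.7, 0.3]
grip_width: 0.0193
```

```bash
python3 - <<'E'
from h import *
go((.5907,-.0622,.161),(180,0,158.7))
c=env.calibration('wrist');w=env.read_camera('wrist'); cv2.imwrite('pics/w11.png',w)
m=hsv(w,(100,110,40),(125,255,255)); m[300:]=0; bl=blobs(m,500); print([(b,plane('wrist',(b[1][0]+b[1][2]/2,b[1][1]+b[1][3]/2),.195,c)) for b in bl])
E
```

```text
travel [-0.05, -0.07, 6.94] dr [0.0, 0.0, -0.0]
[(([472.0, 9.7], [433, 0, 79, 29, 1120]), array([0.48257317, 0.07200462, 0.195     ])), (([324.0, 242.1], [269, 224, 106, 45, 1788]), array([ 0.5782212 , -0.05546038,  0.195     ]))]
```

send_rows(
  series=[
    {"travel":[0,-0.1,0],"dr":[0,0,0],"claw":0},
    {"travel":[0,-0.1,1],"dr":[0,0,0],"claw":0},
    {"travel":[0,-0.1,2],"dr":[0,0,0],"claw":0},
    {"travel":[0,-0.1,2.6],"dr":[0,0,0],"claw":0},
    {"travel":[0,-0.1,3.2],"dr":[0,0,0],"claw":0},
    {"travel":[0,-0.1,4],"dr":[0,0,0],"claw":0},
    {"travel":[0,-0.1,5],"dr":[0,0,0],"claw":0},
    {"travel":[0,-0.1,6],"dr":[0,0,0],"claw":0},
    {"travel":[0,-0.1,6.8],"dr":[0,0,0],"claw":0},
    {"travel":[0,-0.1,7],"dr":[0,0,0],"claw":0},
    {"travel":[0,-0.1,7],"dr":[0,0,0],"claw":0},
  ],
)

```text
time_s: 26.37
tool_pos: [0.5901, -0.0622, 0.1597]
tool_rot: [-180.0, 0.0, 158.7]
force: [-0.1, -0.2, 3.5]
grip_width: 0.0007
```

send_rows(
  series=[
    {"travel":[0,0,-1],"dr":[0,0,0],"claw":0},
    {"travel":[0,0,-4],"dr":[0,0,0],"claw":0},
    {"travel":[0,0,-7],"dr":[0,0,0],"claw":7.6},
    {"travel":[0,0,-8],"dr":[0,0,0],"claw":7.6},
    {"travel":[0,0,-8],"dr":[0,0,0],"claw":7.6},
    {"travel":[0,0,-8],"dr":[0,0,0],"claw":7.6},
  ],
)

```text
time_s: 26.87
tool_pos: [0.5901, -0.0623, 0.2407]
tool_rot: [179.9, 0.1, 158.7]
force: [0.4, 0.3, -0.3]
grip_width: 0.0197
```

```bash
python3 - <<'E'
from tins import *
t,s,w=tins(); cv2.imwrite('pics/w12.png',w); cv2.imwrite('pics/s12.png',s)
print('red',[(b[0],b[1][4]) for b in blobs(hsv(w,(0,170,80),(4,255,255)),40)])
o=env.get_obs();print(o['tool_pos'])
go((.545,-.411,.24),(180,0,117.5))
E
```

```text
top lid [408.7, 246.6] 323 [ 0.5258 -0.2113  0.036 ]
top lid [487.7, 238.4] 252 [ 0.5433 -0.412   0.036 ]
top lid [475.7, 279.8] 227 [ 0.4395 -0.3742  0.036 ]
top lid [412.9, 299.6] 381 [ 0.3935 -0.2154  0.036 ]
scene lid [256.4, 170.7] 282 [ 0.3865 -0.3272  0.036 ]
scene lid [228.5, 175.2] 139 [ 0.4405 -0.3729  0.036 ]
scene lid [188.1, 191.9] 189 [ 0.5439 -0.4109  0.036 ]
scene lid [284.9, 204.6] 151 [ 0.445  -0.1932  0.036 ]
scene lid [166.3, 224.3] 374 [ 0.6525 -0.3737  0.036 ]
scene lid [250.7, 240.1] 296 [ 0.5806 -0.1859  0.036 ]
red [([324.1, 196.3], 452), ([322.2, 301.0], 192)]
[ 0.58912988 -0.06199475  0.23879155]
travel [-8.58, -34.12, -0.11] dr [-0.1, -0.1, 41.2]
```

The catch blobs match those after copper (452/192 px), so blue is held too. On to green.

send_rows(
  series=[
    {"travel":[-0.4,-1.5,0],"dr":[0,0,3],"claw":7.6},
    {"travel":[-1.2,-5,0],"dr":[0,0,8],"claw":7.6},
    {"travel":[-2.2,-9,0],"dr":[0,0,13],"claw":7.6},
    {"travel":[-3.2,-13,0],"dr":[0,0,18],"claw":7.6},
    {"travel":[-4.2,-17,0],"dr":[0,0,23],"claw":7.6},
    {"travel":[-5.2,-21,0],"dr":[0,0,28],"claw":7.6},
    {"travel":[-6.2,-25,0],"dr":[0,0,33],"claw":7.6},
    {"travel":[-7.2,-29,0],"dr":[0,0,38],"claw":7.6},
    {"travel":[-8.1,-32.5,0],"dr":[0,0,41],"claw":7.6},
    {"travel":[-8.6,-34.1,0],"dr":[0,0,41.2],"claw":7.6},
    {"travel":[-8.6,-34.1,2],"dr":[0,0,41.2],"claw":7.6},
    {"travel":[-8.6,-34.1,6],"dr":[0,0,41.2],"claw":7.6},
  ],
)

```text
time_s: 28.02
tool_pos: [0.5452, -0.4176, 0.1839]
tool_rot: [179.9, 0.5, 117.0]
force: [1.3, -0.3, 0.1]
grip_width: 0.0762
```

send_rows(
  series=[
    {"travel":[0,0,4],"dr":[0,0,0],"claw":7.6},
    {"travel":[0,0,8],"dr":[0,0,0],"claw":7.6},
    {"travel":[0,0,8],"dr":[0,0,0],"claw":7.6},
    {"travel":[0,0,8],"dr":[0,0,0],"claw":7.6},
  ],
)

```text
time_s: 28.35
tool_pos: [0.5441, -0.4108, 0.0982]
tool_rot: [-179.8, -0.2, 117.3]
force: [-0.4, -0.6, 1.5]
grip_width: 0.0759
```

```bash
python3 - <<'E'
from tins import *
c=env.calibration('wrist'); w=env.read_camera('wrist')
for b in lids(w,(0,0,640,290),(500,30000)): print('wrist',b,plane('wrist',b[0],.036,c))
o=env.get_obs();print(o['tool_pos'],o['tool_rot'],o['grip_width'])
go((.545,-.411,.012),(180,0,117.5))
E
```

```text
wrist ([84.5, 14.8], [68, 0, 36, 34, 966]) [ 0.31793945 -0.33247471  0.036     ]
wrist ([203.7, 131.4], [171, 97, 67, 70, 3625]) [ 0.44246838 -0.37307492  0.036     ]
wrist ([325.1, 256.0], [290, 222, 72, 68, 3792]) [ 0.54698466 -0.41088649  0.036     ]
[ 0.54561461 -0.41231982  0.10115227] [-1.79963831e+02  3.94135368e-02  1.17356988e+02] 0.07578872200485234
travel [0.15, 0.01, 8.92] dr [-0.0, 0.0, -0.1]
```

send_rows(
  series=[
    {"travel":[0.1,0,3],"dr":[0,0,0],"claw":7.6},
    {"travel":[0.1,0.1,6],"dr":[0,0,0],"claw":7.6},
    {"travel":[0.1,0.1,8.2],"dr":[0,0,0],"claw":7.6},
    {"travel":[0.1,0.1,8.8],"dr":[0,0,0],"claw":7.6},
    {"travel":[0.1,0.1,8.8],"dr":[0,0,0],"claw":7.6},
    {"travel":[0.1,0.1,8.8],"dr":[0,0,0],"claw":5.5},
    {"travel":[0.1,0.1,8.8],"dr":[0,0,0],"claw":5.5},
    {"travel":[0.1,0.1,8.8],"dr":[0,0,0],"claw":5.5},
    {"travel":[0.1,0.1,8.8],"dr":[0,0,0],"claw":5.5},
    {"travel":[0.1,0.1,8.8],"dr":[0,0,0],"claw":5.5},
  ],
)

```text
time_s: 29.23
tool_pos: [0.5477, -0.4111, 0.0148]
tool_rot: [179.9, 0.2, 117.5]
force: [-1.2, 0.7, 6.3]
grip_width: 0.0613
```

```bash
python3 - <<'E'
from h import *
o=env.get_obs();print(o['tool_pos'],o['tool_rot'],o['force'],o['grip_width'])
go((.5907,-.0622,.235),(180,0,158.7))
E
```

```text
[ 0.54772493 -0.41105931  0.01481475] [179.87397417   0.18798683 117.46263629] [-1.2180785   0.74348686  6.28037644] 0.0612584777657009
travel [28.9, 19.95, -22.07] dr [0.1, 0.2, -41.2]
```

send_rows(
  series=[
    {"travel":[0,0,-2.5],"dr":[0,0,0],"claw":5.5},
    {"travel":[0,0,-6.5],"dr":[0,0,0],"claw":5.5},
    {"travel":[0,0,-10.5],"dr":[0,0,0],"claw":5.5},
    {"travel":[0.5,0.3,-14.5],"dr":[0,0,-5],"claw":5.5},
    {"travel":[2.5,1.7,-17.5],"dr":[0,0,-10],"claw":5.5},
    {"travel":[5.5,3.8,-19.5],"dr":[0,0,-15],"claw":5.5},
    {"travel":[8.5,5.9,-21],"dr":[0,0,-20],"claw":5.5},
    {"travel":[11.8,8.1,-22],"dr":[0,0,-25],"claw":5.5},
    {"travel":[15.1,10.4,-22],"dr":[0,0,-30],"claw":5.5},
    {"travel":[18.4,12.7,-22],"dr":[0,0,-34],"claw":5.5},
    {"travel":[21.7,15,-22],"dr":[0,0,-38],"claw":5.5},
    {"travel":[25,17.3,-22],"dr":[0,0,-41],"claw":5.5},
  ],
)

```text
time_s: 30.23
tool_pos: [0.5846, -0.1064, 0.2331]
tool_rot: [179.9, 0.1, 158.6]
force: [2.3, -0.1, -1.2]
grip_width: 0.0614
```

```bash
python3 - <<'E'
from h import *
env.read_camera('top')
go((.5907,-.0622,.235),(180,0,158.7))
E
```

```text
travel [0.75, 3.14, -0.23] dr [0.5, -0.1, 0.8]
```

send_rows(
  series=[
    {"travel":[0.6,2.5,0],"dr":[0,0,0],"claw":5.5},
    {"travel":[0.9,3.8,0],"dr":[0,0,0],"claw":5.5},
    {"travel":[0.9,3.8,0],"dr":[0,0,0],"claw":5.5},
    {"travel":[0.9,3.8,0],"dr":[0,0,0],"claw":5.5},
    {"travel":[0.9,3.8,0],"dr":[0,0,0],"claw":5.5},
  ],
)

```text
time_s: 30.7
tool_pos: [0.59, -0.072, 0.2326]
tool_rot: [-180.0, 0.1, 158.3]
force: [0.0, -0.6, -0.5]
grip_width: 0.0615
```

```bash
python3 - <<'E'
from h import *
o=env.get_obs();print(o['tool_pos'],o['tool_rot'],o['force'],o['grip_width'])
go((.5907,-.0622,.181),(180,0,158.7))
E
```

```text
[ 0.59000519 -0.07196638  0.23261582] [-1.79956675e+02  6.01361733e-02  1.58313471e+02] [ 0.04874228 -0.58815944 -0.46100069] 0.06146192492723737
travel [0.3, 0.94, 5.16] dr [-0.0, 0.1, -0.4]
```

send_rows(
  series=[
    {"travel":[0.3,0.9,0],"dr":[0,0,-0.4],"claw":5.5},
    {"travel":[0.3,0.9,0.5],"dr":[0,0,-0.4],"claw":5.5},
    {"travel":[0.3,0.9,1.5],"dr":[0,0,-0.4],"claw":5.5},
    {"travel":[0.3,0.9,2.5],"dr":[0,0,-0.4],"claw":5.5},
    {"travel":[0.3,0.9,2.5],"dr":[0,0,-0.4],"claw":5.5},
    {"travel":[0.3,0.9,2.5],"dr":[0,0,-0.4],"claw":5.5},
  ],
)

```text
time_s: 31.2
tool_pos: [0.59, -0.0604, 0.2061]
tool_rot: [-180.0, -0.1, 158.8]
force: [-0.3, -0.1, -0.7]
grip_width: 0.0615
```

```bash
python3 - <<'E'
from h import *
o=env.get_obs();print(o['tool_pos'],o['tool_rot'],o['force'],o['grip_width'])
go((.5907,-.0622,.181),(180,0,158.7))
E
```

```text
[ 0.59000206 -0.06037377  0.2061335 ] [-1.79951295e+02 -9.00064775e-02  1.58832916e+02] [-0.29156498 -0.08242151 -0.6695743 ] 0.06146588848069224
travel [-0.13, -0.14, 2.51] dr [-0.0, -0.1, 0.1]
```

send_rows(
  series=[
    {"travel":[-0.1,-0.1,0.5],"dr":[0,0,0],"claw":5.5},
    {"travel":[-0.1,-0.1,1],"dr":[0,0,0],"claw":5.5},
    {"travel":[-0.1,-0.1,1.5],"dr":[0,0,0],"claw":5.5},
    {"travel":[-0.1,-0.1,2],"dr":[0,0,0],"claw":5.5},
    {"travel":[-0.1,-0.1,2.3],"dr":[0,0,0],"claw":5.5},
    {"travel":[-0.1,-0.1,2.5],"dr":[0,0,0],"claw":5.5},
    {"travel":[-0.1,-0.1,2.5],"dr":[0,0,0],"claw":5.5},
  ],
)

```text
time_s: 31.78
tool_pos: [0.5921, -0.0616, 0.1826]
tool_rot: [180.0, 0.1, 158.9]
force: [2.3, -1.0, -1.3]
grip_width: 0.0614
```

send_rows(
  series=[
    {"travel":[0.1,0,0.2],"dr":[0,0,0],"claw":5.5},
    {"travel":[0.1,0,0.3],"dr":[0,0,0],"claw":5.5},
    {"travel":[0.1,0,0.3],"dr":[0,0,0],"claw":6.6},
    {"travel":[0.1,0,0.3],"dr":[0,0,0],"claw":7.6},
    {"travel":[0.1,0,0.3],"dr":[0,0,0],"claw":7.6},
    {"travel":[0.1,0,-1],"dr":[0,0,0],"claw":7.6},
    {"travel":[0.1,0,-3],"dr":[0,0,0],"claw":7.6},
    {"travel":[0.1,0,-5],"dr":[0,0,0],"claw":7.6},
    {"travel":[0.1,0,-5],"dr":[0,0,0],"claw":0},
    {"travel":[0.1,0,-5],"dr":[0,0,0],"claw":0},
    {"travel":[0.1,0,-5],"dr":[0,0,0],"claw":0},
    {"travel":[0.1,0,-5],"dr":[0,0,0],"claw":0},
  ],
)

```text
time_s: 32.78
tool_pos: [0.5899, -0.0608, 0.2317]
tool_rot: [-180.0, -0.1, 158.9]
force: [-0.6, 0.4, -0.2]
grip_width: 0.057
```

send_rows(
  series=[
    {"travel":[0,0,0],"dr":[0,0,0],"claw":0},
    {"travel":[0,0,0],"dr":[0,0,0],"claw":0},
    {"travel":[0,0,0],"dr":[0,0,0],"claw":0},
    {"travel":[0,0,0],"dr":[0,0,0],"claw":0},
    {"travel":[0,0,0],"dr":[0,0,0],"claw":0},
  ],
)

```text
time_s: 33.2
tool_pos: [0.5904, -0.061, 0.2323]
tool_rot: [180.0, 0.0, 158.9]
force: [-0.5, -0.3, -1.0]
grip_width: 0.0238
```

```bash
python3 - <<'E'
from h import *
go((.5907,-.0622,.161),(180,0,158.7))
c=env.calibration('wrist');w=env.read_camera('wrist'); cv2.imwrite('pics/w13.png',w);s=env.read_camera('scene'); cv2.imwrite('pics/s13.png',s)
m=hsv(w,(65,100,40),(90,255,255)); print([(b[0],b[1]) for b in blobs(m,300)])
m=hsv(w,(0,0,110),(180,60,255)); m[:190]=0; m[300:]=0; m[:,:260]=0; m[:,400:]=0; print('lid',blobs(m,500))
E
```

```text
travel [-0.06, -0.1, 7.13] dr [0.0, 0.0, 0.2]
[]
lid [([344.9, 239.0], [260, 190, 140, 110, 5170]), ([321.9, 270.5], [283, 241, 78, 59, 3485])]
```

send_rows(
  series=[
    {"travel":[-0.1,-0.1,0],"dr":[0,0,0],"claw":0},
    {"travel":[-0.1,-0.1,0],"dr":[0,0,0],"claw":0},
    {"travel":[-0.1,-0.1,1],"dr":[0,0,0],"claw":0},
    {"travel":[-0.1,-0.1,2],"dr":[0,0,0],"claw":0},
    {"travel":[-0.1,-0.1,2.8],"dr":[0,0,0],"claw":0},
    {"travel":[-0.1,-0.1,3.4],"dr":[0,0,0],"claw":0},
    {"travel":[-0.1,-0.1,4.2],"dr":[0,0,0],"claw":0},
    {"travel":[-0.1,-0.1,5.2],"dr":[0,0,0],"claw":0},
    {"travel":[-0.1,-0.1,6.2],"dr":[0,0,0],"claw":0},
    {"travel":[-0.1,-0.1,7],"dr":[0,0,0],"claw":0},
    {"travel":[-0.1,-0.1,7.2],"dr":[0,0,0],"claw":0},
    {"travel":[-0.1,-0.1,7.2],"dr":[0,0,0],"claw":0},
  ],
)

```text
time_s: 34.3
tool_pos: [0.5914, -0.0624, 0.1602]
tool_rot: [180.0, 0.1, 158.9]
force: [1.1, -0.6, 4.4]
grip_width: 0.0002
```

send_rows(
  series=[
    {"travel":[0,0,-1],"dr":[0,0,0],"claw":0},
    {"travel":[0,0,-4],"dr":[0,0,0],"claw":0},
    {"travel":[0,0,-7],"dr":[0,0,0],"claw":7.6},
    {"travel":[0,0,-8],"dr":[0,0,0],"claw":7.6},
    {"travel":[0,0,-8],"dr":[0,0,0],"claw":7.6},
    {"travel":[0,0,-8],"dr":[0,0,0],"claw":7.6},
  ],
)

```text
time_s: 34.8
tool_pos: [0.5909, -0.0622, 0.2406]
tool_rot: [179.9, 0.0, 158.9]
force: [0.4, 0.3, -1.0]
grip_width: 0.0198
```

```bash
python3 - <<'E'
from tins import *
t,s,w=tins(); cv2.imwrite('pics/w14.png',w); cv2.imwrite('pics/s14.png',s)
print('red',[(b[0],b[1][4]) for b in blobs(hsv(w,(0,170,80),(4,255,255)),40)])
o=env.get_obs();print(o['tool_pos'])
go((.4425,-.373,.24),(180,0,117.5))
E
```

```text
top lid [408.8, 246.3] 328 [ 0.5266 -0.2116  0.036 ]
top lid [475.7, 279.8] 227 [ 0.4395 -0.3742  0.036 ]
top lid [412.8, 299.5] 376 [ 0.3937 -0.2152  0.036 ]
scene lid [256.6, 170.8] 284 [ 0.3866 -0.3266  0.036 ]
scene lid [228.6, 175.2] 140 [ 0.4403 -0.3727  0.036 ]
scene lid [284.9, 204.8] 151 [ 0.4456 -0.1928  0.036 ]
scene lid [166.3, 224.4] 377 [ 0.6527 -0.3735  0.036 ]
scene lid [250.5, 240.2] 302 [ 0.5811 -0.1861  0.036 ]
red [([324.0, 195.1], 442), ([322.6, 301.4], 191)]
[ 0.58997557 -0.06199991  0.23874499]
travel [2.55, -34.33, -0.1] dr [-0.1, -0.1, 41.4]
```

Green is held too, by the same catch pattern. Now yellow, the large one on the tray.

send_rows(
  series=[
    {"travel":[0.1,-1.5,0],"dr":[0,0,3],"claw":7.6},
    {"travel":[0.4,-5,0],"dr":[0,0,8],"claw":7.6},
    {"travel":[0.7,-9,0],"dr":[0,0,13],"claw":7.6},
    {"travel":[1,-13,0],"dr":[0,0,18],"claw":7.6},
    {"travel":[1.3,-17,0],"dr":[0,0,23],"claw":7.6},
    {"travel":[1.6,-21,0],"dr":[0,0,28],"claw":7.6},
    {"travel":[1.9,-25,0],"dr":[0,0,33],"claw":7.6},
    {"travel":[2.2,-29,0],"dr":[0,0,38],"claw":7.6},
    {"travel":[2.4,-32.5,0],"dr":[0,0,41],"claw":7.6},
    {"travel":[2.5,-34.3,0],"dr":[0,0,41.4],"claw":7.6},
    {"travel":[2.5,-34.3,2],"dr":[0,0,41.4],"claw":7.6},
    {"travel":[2.5,-34.3,6],"dr":[0,0,41.4],"claw":7.6},
  ],
)

```text
time_s: 35.95
tool_pos: [0.4444, -0.3772, 0.1827]
tool_rot: [179.8, 0.4, 117.2]
force: [1.5, 0.1, -0.4]
grip_width: 0.0761
```

send_rows(
  series=[
    {"travel":[0,0,4],"dr":[0,0,0],"claw":7.6},
    {"travel":[0,0,8],"dr":[0,0,0],"claw":7.6},
    {"travel":[0,0,8],"dr":[0,0,0],"claw":7.6},
    {"travel":[0,0,8],"dr":[0,0,0],"claw":7.6},
    {"travel":[0,0,8],"dr":[0,0,0],"claw":7.6},
  ],
)

```text
time_s: 36.37
tool_pos: [0.4446, -0.3741, 0.1018]
tool_rot: [180.0, 0.1, 117.4]
force: [0.6, -0.5, 0.6]
grip_width: 0.0756
```

```bash
python3 - <<'E'
from tins import *
c=env.calibration('wrist'); w=env.read_camera('wrist')
for b in lids(w,(0,0,640,290),(500,30000)): print('wrist',b,plane('wrist',b[0],.036,c))
o=env.get_obs();print(o['tool_pos'],o['tool_rot'],o['grip_width'],o['qpos'].round())
go((.442,-.373,.011),(180,0,117.5))
E
```

```text
wrist ([170.5, 100.4], [148, 76, 46, 49, 1733]) [ 0.31270671 -0.32822057  0.036     ]
wrist ([318.9, 248.4], [285, 217, 68, 64, 3375]) [ 0.44246421 -0.37273737  0.036     ]
[ 0.4452382  -0.37451838  0.10266792] [179.88396952   0.18521188 117.45431374] 0.07588529744376404 [ -9.  22.  56. 103. -20.  65.  82.]
travel [0.31, -0.24, 9.17] dr [0.1, 0.2, -0.0]
```

send_rows(
  series=[
    {"travel":[0.3,-0.2,3],"dr":[0,0,0],"claw":7.6},
    {"travel":[0.3,-0.2,6],"dr":[0,0,0],"claw":7.6},
    {"travel":[0.3,-0.2,8.2],"dr":[0,0,0],"claw":7.6},
    {"travel":[0.3,-0.2,9],"dr":[0,0,0],"claw":7.6},
    {"travel":[0.3,-0.2,9],"dr":[0,0,0],"claw":7.6},
    {"travel":[0.3,-0.2,9],"dr":[0,0,0],"claw":5.5},
    {"travel":[0.3,-0.2,9],"dr":[0,0,0],"claw":5.5},
    {"travel":[0.3,-0.2,9],"dr":[0,0,0],"claw":5.5},
    {"travel":[0.3,-0.2,9],"dr":[0,0,0],"claw":5.5},
    {"travel":[0.3,-0.2,9],"dr":[0,0,0],"claw":5.5},
  ],
)

```text
time_s: 37.25
tool_pos: [0.4423, -0.3725, 0.0122]
tool_rot: [179.9, 0.2, 117.5]
force: [-0.7, -0.1, 7.1]
grip_width: 0.0613
```

```bash
python3 - <<'E'
from h import *
o=env.get_obs();print(o['tool_pos'],o['tool_rot'],o['force'],o['grip_width'])
go((.5907,-.0622,.235),(180,0,158.7))
E
```

```text
[ 0.4422902  -0.37245331  0.01222271] [1.79857302e+02 1.54591717e-01 1.17473289e+02] [-0.6874897  -0.12891915  7.06049251] 0.06134192750237384
travel [20.62, 27.54, -22.26] dr [0.1, 0.2, -41.2]
```

send_rows(
  series=[
    {"travel":[0,0,-2.5],"dr":[0,0,0],"claw":5.5},
    {"travel":[0,0,-6.5],"dr":[0,0,0],"claw":5.5},
    {"travel":[0,0,-10.5],"dr":[0,0,0],"claw":5.5},
    {"travel":[0,0,-14.5],"dr":[0,0,-5],"claw":5.5},
    {"travel":[1.2,1.6,-17.5],"dr":[0,0,-10],"claw":5.5},
    {"travel":[3,4,-20],"dr":[0,0,-15],"claw":5.5},
    {"travel":[5.2,6.9,-21.5],"dr":[0,0,-20],"claw":5.5},
    {"travel":[7.5,10,-22.2],"dr":[0,0,-25],"claw":5.5},
    {"travel":[9.8,13.1,-22.2],"dr":[0,0,-30],"claw":5.5},
    {"travel":[12.1,16.2,-22.2],"dr":[0,0,-34],"claw":5.5},
    {"travel":[14.4,19.2,-22.2],"dr":[0,0,-38],"claw":5.5},
    {"travel":[16.5,22,-22.2],"dr":[0,0,-41.2],"claw":5.5},
  ],
)

```text
time_s: 38.25
tool_pos: [0.5606, -0.1211, 0.2329]
tool_rot: [179.9, 0.1, 158.9]
force: [1.1, -0.7, -1.4]
grip_width: 0.0618
```

send_rows(
  series=[
    {"travel":[-0.2,3,0],"dr":[0,0,0],"claw":5.5},
    {"travel":[-0.4,5.5,0],"dr":[0,0,0],"claw":5.5},
    {"travel":[-0.5,6.6,0],"dr":[0,0,0],"claw":5.5},
    {"travel":[-0.5,6.8,0],"dr":[0,0,0],"claw":5.5},
    {"travel":[-0.5,6.8,0],"dr":[0,0,0],"claw":5.5},
    {"travel":[-0.5,6.8,0],"dr":[0,0,0],"claw":5.5},
  ],
)

```text
time_s: 38.75
tool_pos: [0.5886, -0.0648, 0.2327]
tool_rot: [-180.0, 0.0, 158.5]
force: [0.7, -0.2, -1.4]
grip_width: 0.0617
```

```bash
python3 - <<'E'
from h import *
o=env.get_obs();print(o['tool_pos'],o['tool_rot'],o['force'],o['grip_width'])
go((.5909,-.0622,.203),(180,0,158.7))
E
```

```text
[ 0.58862675 -0.0648015   0.23265553] [-1.79955598e+02  4.17447898e-02  1.58486707e+02] [ 0.73493727 -0.24924471 -1.3873014 ] 0.0616843284951338
travel [-0.11, 0.33, 2.97] dr [-0.0, 0.0, -0.2]
```

send_rows(
  series=[
    {"travel":[-0.1,0.3,0.5],"dr":[0,0,0],"claw":5.5},
    {"travel":[-0.1,0.3,1.5],"dr":[0,0,0],"claw":5.5},
    {"travel":[-0.1,0.3,2.5],"dr":[0,0,0],"claw":5.5},
    {"travel":[-0.1,0.3,2.9],"dr":[0,0,0],"claw":5.5},
    {"travel":[-0.1,0.3,2.9],"dr":[0,0,0],"claw":5.5},
    {"travel":[-0.1,0.3,2.9],"dr":[0,0,0],"claw":5.5},
  ],
)

```text
time_s: 39.25
tool_pos: [0.591, -0.0599, 0.2028]
tool_rot: [-180.0, -0.0, 158.6]
force: [-0.3, -0.2, -1.1]
grip_width: 0.0617
```

```bash
python3 - <<'E'
from h import *
go((.5909,-.0622,.178),(180,0,158.7))
E
```

```text
travel [-0.07, -0.22, 2.48] dr [-0.0, -0.0, -0.1]
```

send_rows(
  series=[
    {"travel":[-0.1,-0.2,0.3],"dr":[0,0,0],"claw":5.5},
    {"travel":[-0.1,-0.2,0.8],"dr":[0,0,0],"claw":5.5},
    {"travel":[-0.1,-0.2,1.3],"dr":[0,0,0],"claw":5.5},
    {"travel":[-0.1,-0.2,1.8],"dr":[0,0,0],"claw":5.5},
    {"travel":[-0.1,-0.2,2.2],"dr":[0,0,0],"claw":5.5},
    {"travel":[-0.1,-0.2,2.5],"dr":[0,0,0],"claw":5.5},
    {"travel":[-0.1,-0.2,2.6],"dr":[0,0,0],"claw":5.5},
    {"travel":[-0.1,-0.2,2.6],"dr":[0,0,0],"claw":5.5},
  ],
)

```text
time_s: 39.92
tool_pos: [0.5918, -0.0618, 0.1776]
tool_rot: [180.0, 0.0, 158.7]
force: [0.1, 0.3, 0.6]
grip_width: 0.0615
```

Contact, as with the others. I'll release and close above it.

send_rows(
  series=[
    {"travel":[0.1,0,0],"dr":[0,0,0],"claw":6.6},
    {"travel":[0.1,0,0],"dr":[0,0,0],"claw":7.6},
    {"travel":[0.1,0,0],"dr":[0,0,0],"claw":7.6},
    {"travel":[0.1,0,-1],"dr":[0,0,0],"claw":7.6},
    {"travel":[0.1,0,-3],"dr":[0,0,0],"claw":7.6},
    {"travel":[0.1,0,-5.3],"dr":[0,0,0],"claw":7.6},
    {"travel":[0.1,0,-5.3],"dr":[0,0,0],"claw":0},
    {"travel":[0.1,0,-5.3],"dr":[0,0,0],"claw":0},
    {"travel":[0.1,0,-5.3],"dr":[0,0,0],"claw":0},
    {"travel":[0.1,0,-5.3],"dr":[0,0,0],"claw":0},
    {"travel":[0.1,0,-5.3],"dr":[0,0,0],"claw":0},
    {"travel":[0.1,0,-5.3],"dr":[0,0,0],"claw":0},
  ],
)

```text
time_s: 40.92
tool_pos: [0.5903, -0.0615, 0.2297]
tool_rot: [-180.0, -0.0, 158.7]
force: [0.5, 0.6, -1.2]
grip_width: 0.0439
```

send_rows(
  series=[
    {"travel":[0,0,0],"dr":[0,0,0],"claw":0},
    {"travel":[0,0,0],"dr":[0,0,0],"claw":0},
    {"travel":[0,0,0],"dr":[0,0,0],"claw":0},
    {"travel":[0,0,0],"dr":[0,0,0],"claw":0},
  ],
)

```text
time_s: 41.25
tool_pos: [0.5907, -0.0615, 0.2304]
tool_rot: [180.0, 0.0, 158.7]
force: [0.2, -0.2, -0.5]
grip_width: 0.0173
```

```bash
python3 - <<'E'
from h import *
go((.5907,-.0622,.161),(180,0,158.7))
w=env.read_camera('wrist'); cv2.imwrite('pics/w15.png',w)
print('yellow',blobs(hsv(w[:300],(18,120,60),(32,255,255)),200))
E
```

```text
travel [-0.02, -0.06, 6.94] dr [0.0, 0.0, -0.0]
yellow [([40.2, 79.5], [20, 61, 36, 37, 647]), ([321.6, 220.0], [279, 212, 86, 27, 490]), ([321.7, 251.6], [268, 220, 108, 80, 2987])]
```

send_rows(
  series=[
    {"travel":[0,-0.1,0],"dr":[0,0,0],"claw":0},
    {"travel":[0,-0.1,1],"dr":[0,0,0],"claw":0},
    {"travel":[0,-0.1,2],"dr":[0,0,0],"claw":0},
    {"travel":[0,-0.1,2.6],"dr":[0,0,0],"claw":0},
    {"travel":[0,-0.1,3.2],"dr":[0,0,0],"claw":0},
    {"travel":[0,-0.1,4],"dr":[0,0,0],"claw":0},
    {"travel":[0,-0.1,5],"dr":[0,0,0],"claw":0},
    {"travel":[0,-0.1,6],"dr":[0,0,0],"claw":0},
    {"travel":[0,-0.1,6.8],"dr":[0,0,0],"claw":0},
    {"travel":[0,-0.1,7.1],"dr":[0,0,0],"claw":0},
    {"travel":[0,-0.1,7.1],"dr":[0,0,0],"claw":0},
  ],
)

```text
time_s: 42.22
tool_pos: [0.5897, -0.0621, 0.1587]
tool_rot: [-180.0, -0.1, 158.7]
force: [-2.4, 0.5, 5.1]
grip_width: 0.0005
```

send_rows(
  series=[
    {"travel":[0,0,-1],"dr":[0,0,0],"claw":0},
    {"travel":[0,0,-4],"dr":[0,0,0],"claw":0},
    {"travel":[0,0,-7],"dr":[0,0,0],"claw":0},
    {"travel":[0,0,-10],"dr":[0,0,0],"claw":6},
    {"travel":[0,0,-12],"dr":[0,0,0],"claw":6},
    {"travel":[0,0,-12],"dr":[0,0,0],"claw":6},
  ],
)

```text
time_s: 42.72
tool_pos: [0.5931, -0.0635, 0.2854]
tool_rot: [179.8, 0.6, 158.6]
force: [0.3, -0.8, 0.5]
grip_width: 0.0132
```

```bash
python3 - <<'E'
from h import *
w=env.read_camera('wrist'); cv2.imwrite('pics/w16.png',w); s=env.read_camera('scene'); cv2.imwrite('pics/s16.png',s); t=env.read_camera('top'); cv2.imwrite('pics/t16.png',t)
print('red',[(b[0],b[1][4]) for b in blobs(hsv(w,(0,170,80),(4,255,255)),40)])
cv2.imwrite('pics/m16.png',np.hstack([cv2.resize(s[180:330,240:460],(580,396)),cv2.resize(w[150:350,267:377],(218,396))]))
E
```

```text
red [([323.1, 176.5], 276)]
```

View pics/m16.png

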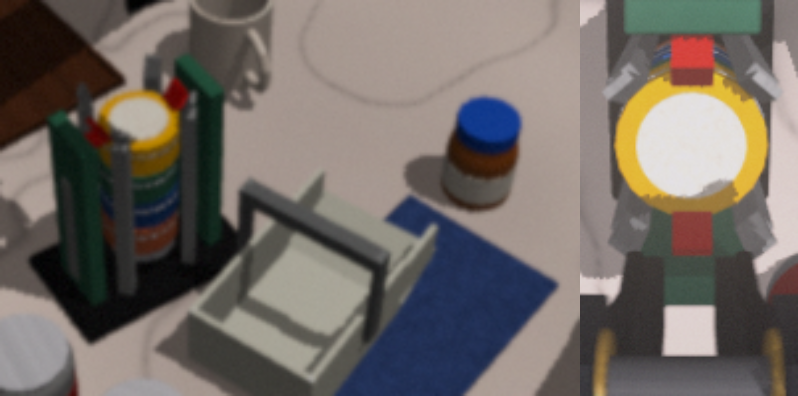

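All four tins (copper, blue, green, yellow) are stacked in the dispenser. The yellow lid is at scene pixel (292,225), where the platform's dot was, so its top is at catch level. The tote is upright but off to the mat's edge; its bar spans (334,251) to (385,278).

```bash
python3 - <<'E'
from h import *
a=plane('scene',(334.1,250.8),.127);b=plane('scene',(384.9,277.7),.127)
print('scene bar',a,b,(a+b)/2,np.degrees(np.arctan2(*(b-a)[1::-1])))
# t9: crop (528..632,149) right half, scale 2, offset 200,150
f=lambda u,v:((u-400)/2+200,v/2+150)
a=plane('top',f(632,150),.127);b=plane('top',f(528,148),.127); print('top bar',a,b,(a+b)/2,np.degrees(np.arctan2(*(b-a)[1::-1])))
print([plane('top',f(*p),.065) for p in ((541,98),(628,98),(540,249),(628,251))])
m=(a+b)/2; go((m[0],m[1],.29),(180,0,88))
E
```

```text
scene bar [0.57101786 0.0258572  0.127     ] [0.57292035 0.1412575  0.127     ] [0.57196911 0.08355735 0.127     ] 89.05550772110053
top bar [0.56631255 0.01949543 0.127     ] [0.57069359 0.14080913 0.127     ] [0.56850307 0.08015228 0.127     ] 87.93176101254114
[array([0.64677817, 0.13226456, 0.065     ]), array([0.64507611, 0.02424774, 0.065     ]), array([0.45871621, 0.13314786, 0.065     ]), array([0.45439667, 0.02683014, 0.065     ])]
travel [7.23, 12.5, -1.06] dr [0.1, 0.0, 70.7]
```

send_rows(
  series=[
    {"travel":[0.7,1.2,0],"dr":[0,0,7],"claw":6},
    {"travel":[1.5,2.5,0],"dr":[0,0,14],"claw":6},
    {"travel":[2.2,3.8,0],"dr":[0,0,21],"claw":6},
    {"travel":[3,5,0],"dr":[0,0,28],"claw":6},
    {"travel":[3.7,6.3,0],"dr":[0,0,35],"claw":6},
    {"travel":[4.4,7.6,0],"dr":[0,0,42],"claw":6},
    {"travel":[5.1,8.8,0],"dr":[0,0,49],"claw":6},
    {"travel":[5.8,10,0],"dr":[0,0,56],"claw":6},
    {"travel":[6.5,11.3,0],"dr":[0,0,63],"claw":6},
    {"travel":[7.2,12.5,0],"dr":[0,0,70],"claw":6},
    {"travel":[7.2,12.5,0],"dr":[0,0,70.2],"claw":6},
    {"travel":[7.2,12.5,0],"dr":[0,0,70.2],"claw":6},
  ],
  grip_force=50,
)

```text
time_s: 43.87
tool_pos: [0.5681, 0.0807, 0.2782]
tool_rot: [-179.9, 0.1, 88.8]
force: [0.0, 0.0, 0.1]
grip_width: 0.0599
```

send_rows(
  series=[
    {"travel":[0,0,3],"dr":[0,0,0],"claw":6},
    {"travel":[0,0,6],"dr":[0,0,0],"claw":6},
    {"travel":[0,0,8],"dr":[0,0,0],"claw":6},
    {"travel":[0,0,8],"dr":[0,0,0],"claw":6},
    {"travel":[0,0,8],"dr":[0,0,0],"claw":6},
    {"travel":[0,0,8],"dr":[0,0,0],"claw":6},
  ],
)

```text
time_s: 44.37
tool_pos: [0.5697, 0.0791, 0.2008]
tool_rot: [179.9, -0.0, 88.5]
force: [-0.8, 0.2, 0.2]
grip_width: 0.06
```

```bash
python3 - <<'E'
from h import *
c=env.calibration('wrist'); w=env.read_camera('wrist'); cv2.imwrite('pics/w17.png',w)
o=env.get_obs();print(o['tool_pos'],o['tool_rot'])
# bar: darkest-grey vertical strip crossing row 250: print columns of grey edge
g=cv2.cvtColor(w,cv2.COLOR_BGR2GRAY)
for r in (190,220,250): print(r,g[r,280:370:3].tolist())
E
```

```text
[0.56995576 0.07947494 0.20117548] [ 1.79814908e+02 -3.80894796e-02  8.84698944e+01]
190 [212, 210, 211, 208, 208, 208, 209, 209, 209, 210, 211, 208, 130, 128, 128, 130, 129, 128, 129, 135, 135, 136, 178, 208, 210, 208, 207, 209, 210, 209]
220 [209, 210, 210, 211, 209, 209, 208, 210, 210, 208, 208, 211, 134, 129, 129, 127, 128, 129, 128, 138, 137, 137, 209, 209, 208, 208, 207, 210, 211, 207]
250 [207, 208, 208, 208, 207, 207, 206, 207, 209, 207, 206, 207, 162, 128, 125, 125, 126, 125, 123, 133, 135, 137, 207, 204, 206, 205, 207, 205, 207, 209]
```

View pics/w17.png

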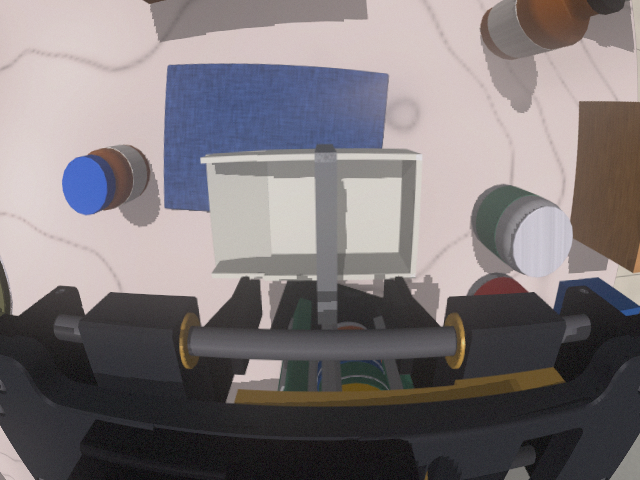

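The wrist view shows the bar at columns 316–336, midway between the fingers. The tote is upright and empty, half off the mat. I'll grip it again.

send_rows(
  series=[
    {"travel":[0,0,3],"dr":[0,0,0],"claw":6},
    {"travel":[0,0,6],"dr":[0,0,0],"claw":6},
    {"travel":[0,0,8.5],"dr":[0,0,0],"claw":6},
    {"travel":[0,0,9.7],"dr":[0,0,0],"claw":6},
    {"travel":[0,0,9.7],"dr":[0,0,0],"claw":3},
    {"travel":[0,0,9.7],"dr":[0,0,0],"claw":0.5},
    {"travel":[0,0,9.7],"dr":[0,0,0],"claw":0.5},
    {"travel":[0,0,9.7],"dr":[0,0,0],"claw":0.5},
    {"travel":[0,0,9.7],"dr":[0,0,0],"claw":0.5},
    {"travel":[0,0,9.7],"dr":[0,0,0],"claw":0.5},
    {"travel":[0,0,9.7],"dr":[0,0,0],"claw":0.5},
    {"travel":[0,0,9.7],"dr":[0,0,0],"claw":0.5},
  ],
)

```text
time_s: 45.42
tool_pos: [0.5695, 0.0802, 0.103]
tool_rot: [179.9, -0.0, 88.5]
force: [2.1, -0.4, 1.7]
grip_width: 0.0145
```

send_rows(
  series=[
    {"travel":[0,0,0],"dr":[0,0,0],"claw":0.5},
    {"travel":[0,0,0],"dr":[0,0,0],"claw":0.5},
    {"travel":[0,0,-0.5],"dr":[0,0,0],"claw":0.5},
    {"travel":[0,0,-1.5],"dr":[0,0,0],"claw":0.5},
    {"travel":[0,0,-3],"dr":[0,0,0],"claw":0.5},
    {"travel":[0,0,-4],"dr":[0,0,0],"claw":0.5},
    {"travel":[0,0,-4],"dr":[0,0,0],"claw":0.5},
    {"travel":[0,0,-4],"dr":[0,0,0],"claw":0.5},
  ],
)

```text
time_s: 46.08
tool_pos: [0.5691, 0.0804, 0.143]
tool_rot: [179.9, -0.1, 88.5]
force: [-0.5, -0.5, -4.2]
grip_width: 0.0134
```

```bash
python3 - <<'E'
from h import *
o=env.get_obs();print(o['tool_pos'],o['tool_rot'],o['force'],o['grip_width'])
# tote origin offset: bar mid (.0818) vs tool y
go((.519,.1445,.14),(180,0,83.6))
E
```

```text
[0.56905956 0.08036003 0.14300219] [ 1.79910211e+02 -5.05604556e-02  8.84760303e+01] [-0.4845089  -0.47617028 -4.21769154] 0.013408678890205722
travel [6.28, -5.18, 0.3] dr [0.1, -0.1, 4.9]
```

send_rows(
  series=[
    {"travel":[1,-0.8,0],"dr":[0,0,1],"claw":0.5},
    {"travel":[2.5,-2,0],"dr":[0,0,2],"claw":0.5},
    {"travel":[4,-3.3,0],"dr":[0,0,3],"claw":0.5},
    {"travel":[5.5,-4.5,0],"dr":[0,0,4.5],"claw":0.5},
    {"travel":[6.3,-5.2,0],"dr":[0,0,4.9],"claw":0.5},
    {"travel":[6.3,-5.2,0],"dr":[0,0,4.9],"claw":0.5},
    {"travel":[6.3,-5.2,0.5],"dr":[0,0,4.9],"claw":0.5},
    {"travel":[6.3,-5.2,1.5],"dr":[0,0,4.9],"claw":0.5},
    {"travel":[6.3,-5.2,2.5],"dr":[0,0,4.9],"claw":0.5},
    {"travel":[6.3,-5.2,3],"dr":[0,0,4.9],"claw":0.5},
    {"travel":[6.3,-5.2,3],"dr":[0,0,4.9],"claw":0.5},
    {"travel":[6.3,-5.2,3],"dr":[0,0,4.9],"claw":0.5},
  ],
)

```text
time_s: 47.08
tool_pos: [0.5184, 0.1437, 0.1117]
tool_rot: [-180.0, 0.1, 83.5]
force: [-0.2, 0.5, -3.9]
grip_width: 0.013
```

```bash
python3 - <<'E'
from h import *
o=env.get_obs();print(o['tool_pos'],o['tool_rot'],o['force'],o['grip_width'])
go((.519,.1445,.106),(180,0,83.6))
E
```

```text
[0.5183827  0.14366682 0.11166405] [-1.79982691e+02  7.08887528e-02  8.35027462e+01] [-0.21504692  0.47960333 -3.85329303] 0.01301162564250284
travel [0.09, 0.05, 0.57] dr [-0.0, 0.1, -0.1]
```

send_rows(
  series=[
    {"travel":[0.1,0,0.2],"dr":[0,0,0],"claw":0.5},
    {"travel":[0.1,0,0.4],"dr":[0,0,0],"claw":0.5},
    {"travel":[0.1,0,0.6],"dr":[0,0,0],"claw":0.5},
    {"travel":[0.1,0,0.7],"dr":[0,0,0],"claw":0.5},
    {"travel":[0.1,0,0.7],"dr":[0,0,0],"claw":0.5},
  ],
)

```text
time_s: 47.5
tool_pos: [0.5185, 0.1456, 0.1053]
tool_rot: [180.0, -0.0, 83.6]
force: [0.4, -0.7, -3.0]
grip_width: 0.0132
```

send_rows(
  series=[
    {"travel":[0,0,0.1],"dr":[0,0,0],"claw":0.5},
    {"travel":[0,0,0.2],"dr":[0,0,0],"claw":0.5},
    {"travel":[0,0,0.3],"dr":[0,0,0],"claw":0.5},
    {"travel":[0,0,0.3],"dr":[0,0,0],"claw":0.5},
  ],
)

```text
time_s: 47.83
tool_pos: [0.5189, 0.1457, 0.103]
tool_rot: [179.9, -0.0, 83.6]
force: [-1.1, -0.3, 1.6]
grip_width: 0.0135
```

send_rows(
  series=[
    {"travel":[0,0,-0.1],"dr":[0,0,0],"claw":2},
    {"travel":[0,0,-0.1],"dr":[0,0,0],"claw":4},
    {"travel":[0,0,-0.1],"dr":[0,0,0],"claw":6},
    {"travel":[0,0,-0.1],"dr":[0,0,0],"claw":6},
    {"travel":[0,0,-1],"dr":[0,0,0],"claw":6},
    {"travel":[0,0,-3.5],"dr":[0,0,0],"claw":6},
    {"travel":[0,0,-7],"dr":[0,0,0],"claw":6},
    {"travel":[0,0,-11],"dr":[0,0,0],"claw":6},
    {"travel":[0,0,-15],"dr":[0,0,0],"claw":6},
    {"travel":[0,0,-19],"dr":[0,0,0],"claw":6},
    {"travel":[0,0,-20],"dr":[0,0,0],"claw":6},
    {"travel":[0,0,-20],"dr":[0,0,0],"claw":6},
  ],
)

```text
time_s: 48.83
tool_pos: [0.5206, 0.1457, 0.3069]
tool_rot: [179.6, -0.3, 83.5]
force: [-0.3, -0.9, 0.2]
grip_width: 0.0602
```

send_rows(
  series=[
    {"travel":[2,0,0],"dr":[0,0,0],"claw":6},
    {"travel":[5,0,0],"dr":[0,0,-4],"claw":6},
    {"travel":[9,0,0],"dr":[0,0,-8],"claw":6},
    {"travel":[13,0,0],"dr":[0,0,-12],"claw":6},
    {"travel":[17,0,0],"dr":[0,0,-16],"claw":6},
    {"travel":[21,0,0],"dr":[0,0,-20],"claw":6},
    {"travel":[25,0,0],"dr":[0,0,-24],"claw":6},
    {"travel":[28,0,0],"dr":[0,0,-28],"claw":6},
    {"travel":[30,0,0],"dr":[0,0,-30],"claw":6},
    {"travel":[30,0,0],"dr":[0,0,-30],"claw":6},
    {"travel":[30,0,0],"dr":[0,0,-30],"claw":6},
  ],
)

```text
time_s: 49.75
tool_pos: [0.5508, 0.4451, 0.299]
tool_rot: [-179.8, 0.1, 113.7]
force: [-0.3, 0.1, 0.3]
grip_width: 0.0599
```

```bash
python3 - <<'E'
from h import *
t=env.read_camera('top');s=env.read_camera('scene'); cv2.imwrite('pics/t18.png',t);cv2.imwrite('pics/s18.png',s)
a=t[120:360,100:520]; b=s[150:420,180:620]
cv2.imwrite('pics/m18.png',np.vstack([cv2.resize(a,(525,300)),cv2.copyMakeBorder(cv2.resize(b,(489,300)),0,0,0,36,0)]))
print(env.get_obs()['tool_pos'])
E
```

```text
[0.55223821 0.44222779 0.3010958 ]
```

View pics/m18.png

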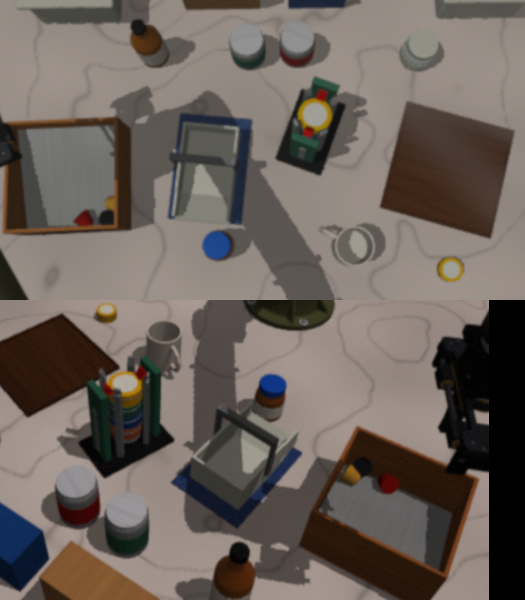

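The top half shows an empty tray, the yellow tin under both catches and the tote aligned on its mat. The bottom half shows three pods in the hopper and everything else standing. One numeric check before handing in.

```bash
python3 - <<'E'
from h import *
t=cv2.imread('pics/t18.png');s=cv2.imread('pics/s18.png')
def lid(im,x,y,r=14):
    m=np.zeros(im.shape[:2],np.uint8); m[y-r:y+r,x-r:x+r]=cv2.inRange(cv2.cvtColor(im,cv2.COLOR_BGR2HSV)[y-r:y+r,x-r:x+r],(0,0,140),(180,70,255)); return max(blobs(m,20),key=lambda b:b[1][4])[0]
a=lid(t,352,211);b=lid(s,292,227);print(a,b,'lid',tri('top',a,'scene',b))
for u,v in ((172,158),(237,162)): print('bar',plane('top',(u*.8+100,v*.8+120),.129))
for u,v in ((181,115),(251,121),(242,223),(168,217)): print('mat',plane('top',(u*.8+100,v*.8+120),.004))
for u,v in ((178,119),(240,124)): print('back rim',plane('top',(u*.8+100,v*.8+120),.064))
E
```

```text
[351.5, 211.3] [292.1, 224.5] lid (array([ 0.58910117, -0.06197928,  0.16413137]), np.float64(0.00024752478704664075))
bar [0.51844201 0.20124382 0.129     ]
bar [0.508907 0.08128  0.129   ]
mat [0.62899508 0.20522052 0.004     ]
mat [0.61388018 0.06005443 0.004     ]
mat [0.40362102 0.08006863 0.004     ]
mat [0.4184038  0.22912328 0.004     ]
back rim [0.60691082 0.20159256 0.064     ]
back rim [0.59481122 0.07926804 0.064     ]
```

```bash
python3 - <<'E'
from cell import env
print(env.sign_off())
E
```

```text
the job is handed in; nothing more can be done
None
```

The job is done and handed in at about 50 s of the 210 s allowed.

- **Pods:** I tipped the tote over the hopper, and all three pods that were present ended up in it. The last pictures show them there and the tote empty.
- **Tins:** Copper, blue, green and the large yellow tin are stacked in the dispenser. After each of the first three pushes, both catches showed over the tin. For yellow, the lid measures 164 mm up, just under the 165 mm catch point, so it is held. The tray is empty.
- **Tote:** It was knocked about 8 cm aside partway through the run, so I regripped it and set it back. The final check puts the middle of the bar about 3–5 mm from the mat's centre, upright and in line with the mat.
- **Other things:** In the last pictures nothing on the counter was knocked over or moved out of its place.

Camera estimates differed by 2–4 mm between views, and I judged the last push's snap from the lid height and a picture. No check failed. I viewed 16 pictures, two over the budget of 14, to check the knocked tote and the final state.

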